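# Fit the blue filter disc into the fume pot and lock it with its ring

### The job

Change the filter of the soldering-fume pot: lift the blue filter disc out of the rack, lay it flat on the bench with its grip tab up and let go of it, then take it by the tab and seat it fully home and level in the pot's mouth, tab up. With the disc in, put the orange locking ring over it, its two lugs in the two keyways (white marks), and screw it clockwise until its bridge grip points to the red marks and the ring is fully down. Leave the white disc in the rack, and do not push the glue bottle, the tape measure or the wagon aside.

Things in the scene. Friction and masses are not known exactly. Their poses are not given: they have to be found in the camera images.
- pot: Fixed round grey pot, mouth up. Origin: centre of its underside on the bench, z up; x points along its short black hose stub (reaches 84 mm from the axis, top 33 mm up). Drum radius 62 mm, 34 mm high; aluminium neck 76 mm outside, rim 62 mm up; collar round the neck 88 mm outside, top 60.5 mm up, cut by two opposite keyways.
- pot_mouth (a point): Centre of the mouth at rim height (62 mm up), axes as the pot's. The mouth is a round recess 68 mm in diameter and 12.5 mm deep with a flat floor.
- pot_keyway (a point): In one keyway, on its ledge 47 mm above the bench, 41 mm from the pot's axis, at +75 degrees (counter-clockwise from above) from the pot's x; the other is opposite. Each is 42 degrees wide, white mark below. Turned clockwise from above, a lug runs under the collar down a ramp (6.5 mm in 38 degrees, 3 mm vertical play) to a stop after 75 to 77 degrees.
- pot_locked (a point): The place of a ring lug when locked: on the pot's x axis, 41 mm from the pot's axis, 42 mm above the bench; the other is opposite. Red marks below.
- lock_ring: Loose orange ring, 99 mm outside, 60 mm high, 60 to 130 g, right way up on the bench. Origin: centre of its lower edge, z up, x along the bridge and through the two lugs. Skirt 91.4 mm inside, 20 mm up to the flange's underside; lugs at its lower edge 14.5 mm wide, 5 high, reaching inward to 40.2 mm from the axis. Origin 47 mm above the bench resting in the keyways, 42 mm fully down.
- ring_grip (a point): Centre of the top of the ring's bridge grip, 60 mm above its lower edge: a bar along the ring's x, 90 mm long, 14 mm wide, 18 mm deep, above a flange 25 mm up with a 52 mm opening; the disc's tab passes below the bar. The ring is the same after a half turn.
- disc_blue: Loose filter disc, blue with grey pleated faces, 64 mm diameter, 12 mm thick, 35 to 70 g. Origin: its centre. x: its axis, toward the side with the tab. It starts on edge in one of the rack's slots (x and y level, z up, leaning up to 7 degrees). Lying flat, tab up, x points up and the origin is 6 mm above the bench; seated, 55.5 mm above.
- disc_tab (a point): Centre of the end of the blue disc's grip tab, 20 mm from the disc's centre along its x, axes as the disc's. The tab is a bar 44 mm long (disc y), 10 mm thick (disc z), standing 14 mm out of the face.
- disc_white: The same disc in white, standing in the rack's other slot, where it stays.
- rack: Fixed dark steel rack, base 124 (x) by 60 (y) by 6 mm. Origin: centre of its underside, z up. Two slots along y at x = +32 and -32 mm, 14 mm wide, between walls 24 mm high. A disc stands in a slot with its axis and tab along the rack's +x, its centre 38.7 mm and its top 70.7 mm above the bench; which disc is in which slot varies.
- glue: Loose white glue bottle with a green spout, 39 mm in diameter, 116 mm high, standing; origin at the centre of its underside. Not to be moved.
- tape: Loose yellow pocket tape measure, 36 x 72 x 58 mm (x, y, z), standing; origin at the centre of its underside. Not to be moved.
- wagon: Loose blue model wagon, 32 x 139 x 41 mm (x, y, z), standing; origin at the centre of its underside. Not to be moved.
Not all that is in view belongs to the job. Of the things that look like the disc_blue, the smallest one is meant.

How it is judged (in metres and radians):
On the way, in this order (a step that is already met when the one before it is completed fails the run):
1. the blue disc lies flat on the bench, tab up, let go (angle between disc_blue's own x axis and vertical below 0.1 rad and height (world z) of disc_blue below 0.012 m and contact force between the fingers and disc_blue below 0.2 N and linear speed of disc_blue below 0.02 m/s), for 0.2 s.
2. the blue disc sits fully home and level in the pot's mouth, let go, the ring not yet on (horizontal distance between disc_blue and pot below 0.0035 m and z of disc_blue in the frame of pot between 0.052 and 0.0585 m and angle between disc_blue's own x axis and vertical below 0.08 rad and contact force between the fingers and disc_blue below 0.2 N and horizontal distance between lock_ring and pot above 0.1 m), for 0.2 s.
At the end, for the whole second after the job is handed in: Blue disc level in the mouth, tab up (within 3.5 mm of the pot axis, origin 52 to 58.5 mm above the pot foot); ring over it fully down (origin under 44.5 mm above the pot foot, level, within 4.5 mm of the axis), bridge within 8 degrees of the pot x axis, at rest (horizontal distance between disc_blue and pot below 0.0035 m and z of disc_blue in the frame of pot between 0.052 and 0.0585 m and angle between disc_blue's own x axis and vertical below 0.08 rad and z of lock_ring in the frame of pot below 0.0445 m and angle between lock_ring's own z axis and vertical below 0.08 rad and horizontal distance between lock_ring and pot below 0.0045 m and angle between the x axis of lock_ring and the x axis of pot, either way round below 0.14 rad and linear speed of lock_ring below 0.01 m/s); the robot touches nothing.
It fails at once if the glue bottle, the tape measure or the wagon is moved more than 20 mm or tipped (distance of any of glue, tape, wagon from where it was at the start of the episode above 0.02 m or angle between any of glue, tape, wagon's own z axis and vertical above 0.3 rad).
It fails at once if the white disc leaves its place in the rack (more than 20 mm) (distance of disc_white from where it was at the start of the episode above 0.02 m).
It also fails if it takes over 69 s, if anything falls off the work surface, if the arm or the gripper's body presses on something with over 40 N, if the wrist force passes 120 N, or if a joint passes its speed limit or range.

### The arm

A 6-joint arm with a two-finger parallel gripper is mounted at the origin on a cart in front of the work surface, level with it; the furniture and walls round the work are solid. World frame = base frame: x ahead of the robot, y to its left, z up, the work surface at z = 0. Lengths are in mm, angles in rad, forces in N, time in s.
With the tool pointing down it reaches from about 275 to 1000 mm from the base axis. Payload 8.4 kg.
Tool frame: the origin (TCP) lies midway between the tips of the shut fingers; the grasp point (between the pads) lies grip_depth behind it (grip_depth is the distance from the TCP to the grasp point, in mm); z points along the fingers, y is the line along which they close (so a half turn about z gives the same grasp; the last joint's range is limited). The gripper opens to 85 mm and grips with 20 to 120 N. Pads are 22 mm wide; open, the fingers measure 114 mm over their backs; the gripper's body (76 mm by 85 mm) begins 54 mm behind the grasp point. The pads swing forward as they close: fully open they stand 13 mm farther back than shut.
Start: joints at [-1.255, 0.353, 1.633, -0, 1.155, -0.002], TCP at [195.297, -593.706, 231.281] pointing down, gripper open.
Joint ranges: [-2.63, 2.63], [-0.92, 2.1], [0.06, 2.66], [-1.3, 4.44], [0, 2.69], [-3.02, 3.02]. Speed limits (rad/s): [2.22, 2.22, 2.79, 3.14, 3.14, 3.14].

### API

Orientations are given as [roll, pitch, yaw] about the fixed x, y, z axes, in that order (R = Rz(yaw) Ry(pitch) Rx(roll)).
In Python, from rig import * gives the robot as it stands.
- The arm moves only by the shell command python3 -m creep 'ROWS' [FORCE]. ROWS is JSON, a list of rows, each an object of numbers: "x", "y", "z": the shift along the tool's x, y, z in mm; "rx", "ry", "rz": the turn, a rotation vector about the tool's x, y, z in rad; "hand": the finger opening in mm, from 0 to 85.4. A call has 1 to 20 rows; each row shifts and turns the commanded pose from where the row before left it, along the tool's axes as they then stand; what a row does not reach is not made up. A row lasts 1/8 s, in which the tool goes at most 62.5 mm and 10.7 degrees, less where a joint would pass 70% of its speed; a pose out of reach is approached as far as the arm can. A call with a gripper value outside its range is refused whole. The fingers move at their own pace and stop on an object; FORCE is the grip in N (left out, the last holds). Time passes only in rows, so rows that do not move let the fingers close. It gives the time, the measured TCP pose, the force, the opening and the grip force at its end, in the units of the state.
- sense(): the state, without advancing time (a new reading comes with each control period).
- grab_frame(name): name is "scene" or "top" or "wrist"; returns the picture (400x640x3 uint8, red, green, blue); there is no depth.
- get_calibration(name): a dict with "K" (3x3 intrinsics, pixels), "k1" (the pictures are not rectified: a ray, as slopes to the right and down, at radius r is drawn at 1 + k1 r^2 times it, then the intrinsics apply), "R" (3x3) and "t" (3): a world point X has camera coordinates R X + t. Camera axes: x right, y down, z forward; pixel columns grow to the right and rows downward; lengths in mm; the calibration is good to about 2 mm. A picture is of the moment at which its call begins: read the wrist's pose just before it. get_calibration takes no time and is no camera call; for the wrist camera it gives the pose at the moment of the call.
- sign_off(): hands the job in; it is judged then, once.
The state is a dict: "clock": time; "qpos": joint angles; "qvel": joint speeds; "joint_efforts": joint torques, N m; "eef_pos": TCP position; "tcp_rot": TCP orientation; "contact_force": force on the tool from outside, world axes, zero at the start; "wrist_torque": the same for the moment, N m; "opening": opening from 0.0 (shut) to 1.0 (fully open); "grasp_force": force on a finger pad.
Only numpy, scipy, OpenCV 4.12 (cv2) and the standard library are available. Lean on these libraries where they do the work, as an engineer would, in place of code of your own. Each camera call takes 0.05 s, during which the arm holds its last target. There are 200 camera calls.

## Working session

There is one attempt and no reset: what is moved stays moved. The work goes in short steps, Python scripts to look and compute and a shell command to move; the robot and the scene stay as the last step left them, time stands still between calls to the robot, and variables do not carry over. Pictures are saved under pics/ and viewed, at most 10 in all, crops included, and the job is handed in when it is done.

```bash
mkdir -p pics; ls; cat > h.py <<'E'
from rig import *
import numpy as np, cv2
from scipy.spatial.transform import Rotation as Ro
def ray(c,u,v):
    K=np.array(c["K"]);d=np.array([(u-K[0,2])/K[0,0],(v-K[1,2])/K[1,1]]);s=d.copy()
    for _ in range(20): s=d/(1+c["k1"]*(s@s))
    R=np.array(c["R"]);return -R.T@np.array(c["t"]),R.T@np.array([s[0],s[1],1])
def at(c,u,v,z):
    o,d=ray(c,u,v);return o+d*(z-o[2])/d[2]
def proj(c,X):
    p=np.array(c["R"])@np.array(X,float)+np.array(c["t"]);s=p[:2]/p[2];s=s*(1+c["k1"]*(s@s));K=np.array(c["K"])
    return np.array([K[0,0]*s[0]+K[0,2],K[1,1]*s[1]+K[1,2]])
def snap(n,f):
    c=get_calibration(n);im=np.array(grab_frame(n));cv2.imwrite("pics/"+f,im[:,:,::-1]);return c,im
E
python3 - <<'E'
from h import *
for n in("top","scene","wrist"):
    c,im=snap(n,n+"0.png");print(n,c,im.shape)
print(sense())
a,b=[cv2.imread(f"pics/{n}0.png") for n in("top","scene")]
cv2.imwrite("pics/ts.png",cv2.resize(np.vstack([a,b]),None,fx=.75,fy=.75))
E
```

```text
pics
top {'K': array([[456.71622224,   0.        , 318.26766571],
       [  0.        , 456.71622224, 196.35569455],
       [  0.        ,   0.        ,   1.        ]]), 'k1': -0.13199625512569027, 'R': array([[ 0.00538896, -0.99991866,  0.01156001],
       [-0.99719872, -0.00623603, -0.07453746],
       [ 0.07460349, -0.01112595, -0.99715121]]), 't': array([ 103.28077889,  574.77981987, 1417.33827537])} (400, 640, 3)
scene {'K': array([[460.6877037 ,   0.        , 314.72612238],
       [  0.        , 460.6877037 , 202.32208723],
       [  0.        ,   0.        ,   1.        ]]), 'k1': -0.13448805482696213, 'R': array([[-0.09981792,  0.99492767,  0.01246228],
       [ 0.76271879,  0.08455244, -0.64117933],
       [-0.63898077, -0.05449597, -0.76728988]]), 't': array([ -61.71843421, -385.3541063 , 1725.71303862])} (400, 640, 3)
wrist {'K': array([[279.60999675,   0.        , 318.10822391],
       [  0.        , 279.60999675, 204.3989131 ],
       [  0.        ,   0.        ,   1.        ]]), 'k1': -0.047204336394050236, 'R': array([[ 0.31202704, -0.95007193, -0.00156811],
       [-0
[... 155 characters left out ...]
0, 3)
{'clock': 0.15, 'qpos': array([-1.25540287e+00,  3.53524904e-01,  1.63395214e+00,  1.53911960e-05,
        1.15519226e+00, -2.38195319e-03]), 'qvel': array([-0.00062836, -0.00213725, -0.00293774, -0.00068233,  0.00092056,
        0.00020548]), 'joint_efforts': array([-4.18274622e-04, -6.05636930e+01, -3.42338562e+01, -5.26585359e-05,
        6.15853220e-03,  1.22601730e-05]), 'eef_pos': array([ 195.18833194, -593.36342449,  230.71652224]), 'tcp_rot': array([-3.14051604e+00, -1.66387750e-05,  3.17769183e-01]), 'contact_force': array([-1.07220873, -0.1304386 ,  0.06781114]), 'wrist_torque': array([-0.04341627,  0.04908134, -0.03187718]), 'grasp_force': 0.0, 'opening': 1.0013323602418858}
```

View pics/top0.png

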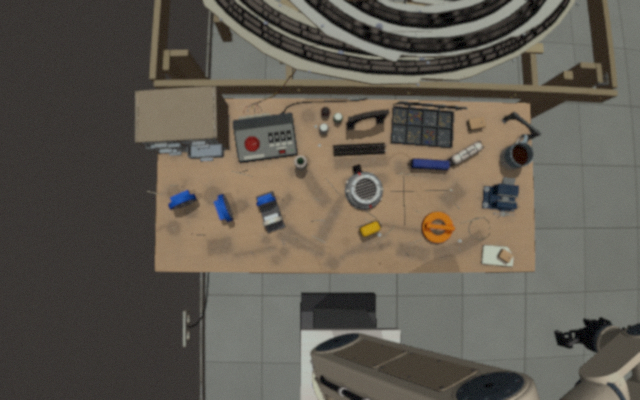

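View pics/scene0.png

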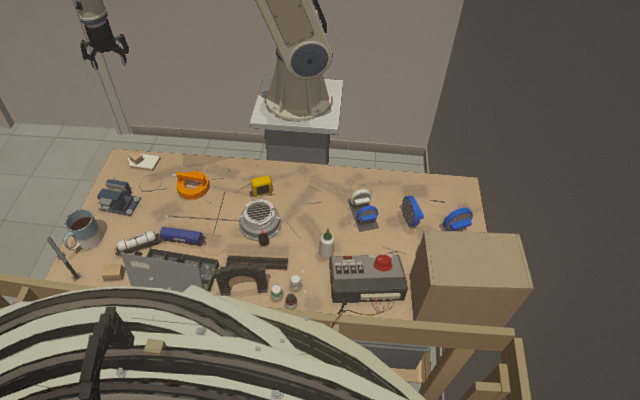

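The top view shows the rack at about (270,211), with the blue disc in its far slot and the white one near. The pot is at (364,189) with its hose stub towards (358,170), and the ring is at (438,228). The glue is at (301,162), the tape at (371,230) and the wagon at (430,165). Two larger blue decoys sit at (181,200) and (223,208).

```bash
python3 - <<'E'
from h import *
np.set_printoptions(precision=1,suppress=True)
c=get_calibration("top")
for n,u,v,z in[("rackblue",267,200,60),("rackwhite",273,222,60),("rackbase",271,212,6),("pot",364,188,62),("hose",357,169,25),("ring",438,227,60),("glue",301,162,116),("tape",371,229,58),("wagon",430,165,41)]: print(n,at(c,u,v,z))
w=get_calibration("wrist");R=np.array(w["R"]);o=-R.T@w["t"];s=sense();T=Ro.from_euler('xyz',s["tcp_rot"]).as_matrix()
print("cam in tool",T.T@(o-s["eef_pos"]),T.T@R.T)
E
```

```text
rackblue [559.1 264.   60. ]
rackwhite [491.9 244.8  60. ]
rackbase [524.5 256.3   6. ]
pot [597.7 -33.2  62. ]
hose [661.4 -15.3  25. ]
ring [ 478.7 -263.1   60. ]
glue [668.6 159.3 116. ]
tape [472.1 -55.   58. ]
wagon [ 674.1 -245.4   41. ]
cam in tool [  80.2    0.6 -142.7] [[-0.  -1.  -0.3]
 [ 1.  -0.  -0. ]
 [ 0.  -0.3  1. ]]
```

```bash
R='{"x":62.5,"rz":-0.1}'; python3 -m creep '[{"x":62.5,"rz":-0.1},{"x":62.5,"rz":-0.1},{"x":62.5,"rz":-0.1},{"x":62.5,"rz":-0.1},{"x":62.5,"rz":-0.1},{"x":62.5,"rz":-0.1},{"x":62.5,"rz":-0.1},{"x":62.5,"rz":-0.1},{"x":62.5,"rz":-0.1},{"x":62.5,"rz":-0.1},{"x":0}]'
python3 - <<'E'
from h import *
c,im=snap("wrist","wA.png");import pickle;pickle.dump(c,open("wA.pkl","wb"));print(sense()["eef_pos"],sense()["tcp_rot"],sense()["qpos"])
try:
    import rig;print([k for k in dir(rig) if "grip" in k or "depth" in k], getattr(rig,"grip_depth",None))
except Exception as e: print(e)
E
python3 -m creep '[{"x":62.5,"rz":-0.1},{"x":62.5,"rz":-0.1},{"x":62.5,"rz":-0.1},{"x":62.5,"rz":-0.1},{"x":62.5,"rz":-0.1},{"x":62.5,"rz":-0.1},{"x":0}]'
python3 - <<'E'
from h import *
c,im=snap("wrist","wB.png");import pickle;pickle.dump(c,open("wB.pkl","wb"));print(sense()["eef_pos"],sense()["tcp_rot"],sense()["qpos"])
E
```

```text
[ 195.19643948 -593.4400433   230.83734072] [-3.14074486e+00 -9.66496036e-07  3.17795192e-01] [-1.25542025e+00  3.53409949e-01  1.63383765e+00 -1.18531561e-06
  1.15519285e+00 -2.41863995e-03]
['grip_depth'] 18.700000000000003
[ 195.23626998 -593.5204356   230.94133007] [-3.14098780e+00  2.36088243e-05  3.17828419e-01] [-1.25538640e+00  3.53323720e-01  1.63372057e+00 -2.74049371e-05
  1.15515316e+00 -2.40741328e-03]schema error: expected keys x, y, z, rx, ry, rz, hand
schema error: expected keys x, y, z, rx, ry, rz, hand
```

View pics/wA.png

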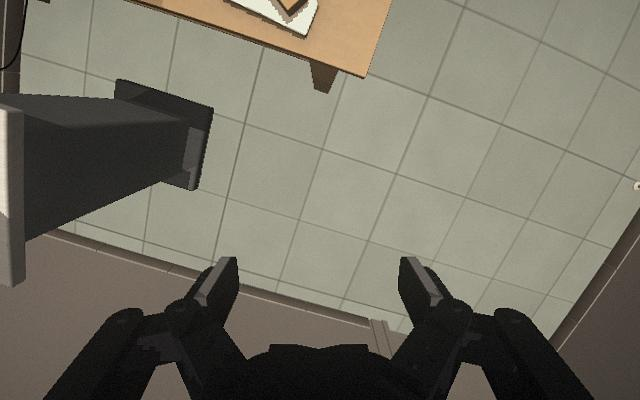

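View pics/wB.png

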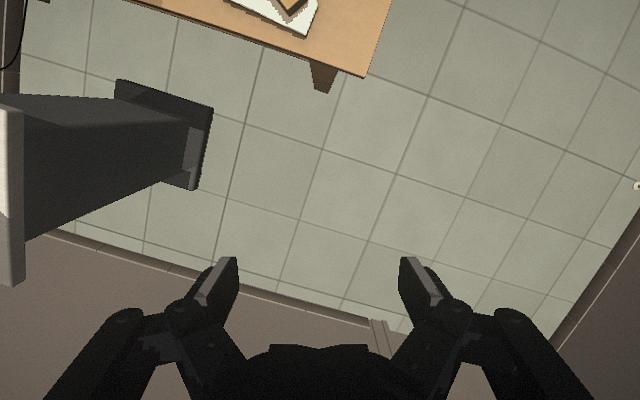

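Both wrist pictures show only the floor and the table edge (322,90). The moves were refused because every row needs all its keys, so I'll resend them in full.

```bash
python3 -m creep '[{"x":62.5,"y":0,"z":0,"rx":0,"ry":0,"rz":-0.1,"hand":85},{"x":62.5,"y":0,"z":0,"rx":0,"ry":0,"rz":-0.1,"hand":85},{"x":62.5,"y":0,"z":0,"rx":0,"ry":0,"rz":-0.1,"hand":85},{"x":62.5,"y":0,"z":0,"rx":0,"ry":0,"rz":-0.1,"hand":85},{"x":62.5,"y":0,"z":0,"rx":0,"ry":0,"rz":-0.1,"hand":85},{"x":62.5,"y":0,"z":0,"rx":0,"ry":0,"rz":-0.1,"hand":85},{"x":62.5,"y":0,"z":0,"rx":0,"ry":0,"rz":-0.1,"hand":85},{"x":0,"y":0,"z":0,"rx":0,"ry":0,"rz":0,"hand":85}]'
python3 - <<'E'
from h import *
c,im=snap("wrist","wA.png");import pickle;pickle.dump(c,open("wA.pkl","wb"));print(sense()["eef_pos"],sense()["tcp_rot"],sense()["qpos"])
E
python3 -m creep '[{"x":62.5,"y":0,"z":0,"rx":0,"ry":0,"rz":-0.1,"hand":85},{"x":62.5,"y":0,"z":0,"rx":0,"ry":0,"rz":-0.1,"hand":85},{"x":62.5,"y":0,"z":0,"rx":0,"ry":0,"rz":-0.1,"hand":85},{"x":62.5,"y":0,"z":0,"rx":0,"ry":0,"rz":-0.1,"hand":85},{"x":62.5,"y":0,"z":0,"rx":0,"ry":0,"rz":-0.1,"hand":85},{"x":0,"y":0,"z":0,"rx":0,"ry":0,"rz":0,"hand":85}]'
python3 - <<'E'
from h import *
c,im=snap("wrist","wB.png");import pickle;pickle.dump(c,open("wB.pkl","wb"));print(sense()["eef_pos"],sense()["tcp_rot"],sense()["qpos"],sense()["clock"])
a,b=[cv2.imread(f"pics/w{n}.png") for n in"AB"]
cv2.imwrite("pics/AB.png",np.vstack([a[:300],b[:300]]))
E
```

```text
clock: 1.25
eef_pos: [547.2, -341.7, 231.1]
tcp_rot: [-3.141, -0.001, 1.024]
contact_force: [-1.0, -0.1, 1.0]
opening: 0.998
grasp_force: 0.0
[ 545.87833669 -343.61208761  231.09429483] [-3.14128202e+00  6.55667070e-05  1.02096480e+00] [-5.64093006e-01  3.84182013e-01  1.58782329e+00 -7.60174162e-05
  1.16989702e+00 -1.42317911e-02]
clock: 2.05
eef_pos: [652.0, -52.5, 231.2]
tcp_rot: [-3.141, -0.001, 1.521]
contact_force: [-0.1, -0.7, -0.4]
opening: 0.995
grasp_force: 0.0
[651.70359532 -54.65141543 231.1540493 ] [-3.14130563e+00  4.69845822e-04  1.51873755e+00] [-8.57060456e-02  3.97954349e-01  1.56702651e+00 -5.18982406e-04
  1.17688290e+00 -3.34479497e-02] 2.1
```

View pics/AB.png

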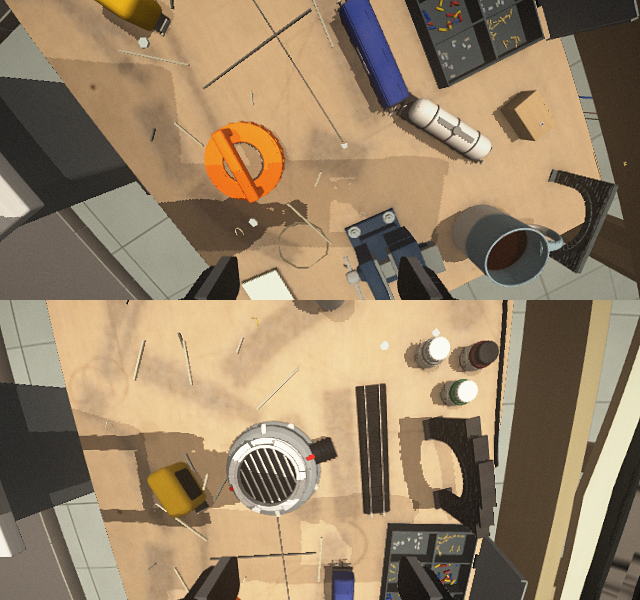

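In the upper picture the ring is centred at (245,162), with its bridge running from (221,130) to (258,200). In the lower one the pot mouth is at (268,175), the hose end at (335,148) and the red marks at (311,157) and (230,188). Next I'll look at the rack.

```bash
python3 -m creep '[{"x":59,"y":-28,"z":0,"rx":0,"ry":0,"rz":0,"hand":85},{"x":59,"y":-28,"z":0,"rx":0,"ry":0,"rz":0,"hand":85},{"x":59,"y":-28,"z":0,"rx":0,"ry":0,"rz":0,"hand":85},{"x":59,"y":-28,"z":0,"rx":0,"ry":0,"rz":0,"hand":85},{"x":0,"y":0,"z":0,"rx":0,"ry":0,"rz":0,"hand":85}]'
python3 - <<'E'
from h import *
import pickle
np.set_printoptions(precision=1,suppress=True)
c,im=snap("wrist","wC.png");pickle.dump(c,open("wC.pkl","wb"));print(sense()["eef_pos"],sense()["tcp_rot"])
A,B=[pickle.load(open(f"w{n}.pkl","rb")) for n in"AB"]
e=[at(A,221,130,60),at(A,258,200,60)];print("ring",(e[0]+e[1])/2,np.degrees(np.arctan2(*(e[1]-e[0])[1::-1])))
p=at(B,268,175,55);h=at(B,335,148,25);print("pot",p,h,np.degrees(np.arctan2(*(h-p)[1::-1])))
b=im[100:260,:]; 
def crop(img,u,v,r=65,s=6): return cv2.resize(img[max(0,v-r):v+r,max(0,u-r):u+r],(390,390),interpolation=cv2.INTER_CUBIC)
a=cv2.imread("pics/wA.png");bb=cv2.imread("pics/wB.png");cc=cv2.imread("pics/wC.png")
pad=np.zeros((200,780,3),np.uint8)
cv2.imwrite("pics/m.png",np.vstack([np.hstack([crop(a,245,162,55),crop(bb,272,170)])[:390]]))
E
```

```text
clock: 2.72
eef_pos: [555.7, 177.3, 231.4]
tcp_rot: [-3.141, -0.0, 1.519]
contact_force: [-0.1, -0.0, 0.5]
opening: 0.997
grasp_force: 0.0
[556.5 175.7 231.4] [3.1 0.  1.5]
ring [ 485.  -276.1   60. ] -97.39409746918076
pot [595.8 -38.   55. ] [676.1 -14.5  25. ] 16.320463094505484
```

View pics/wC.png

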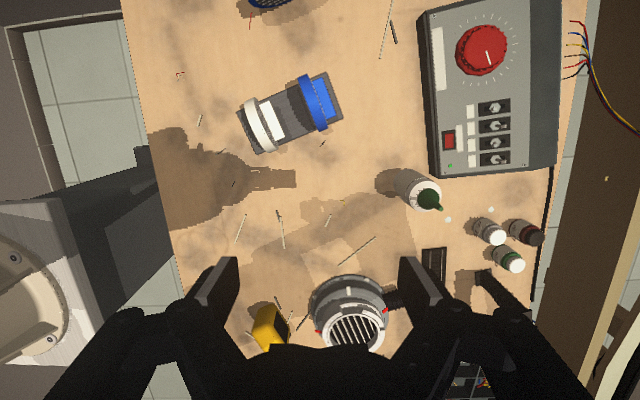

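The rack picture shows the white disc on the robot side at (258,127) and the blue disc at (315,102), with its tab outward at (328,95). The glue is at (424,195). I'll fit the models to the masks.

```bash
cat >> h.py <<'E'
import pickle
from scipy.optimize import minimize
S=4
def circ(r,z,n=48):
    t=np.linspace(0,2*np.pi,n);return np.c_[r*np.cos(t),r*np.sin(t),0*t+z]
def box(x0,x1,y0,y1,z0,z1): return np.array([[x,y,z] for x in(x0,x1) for y in(y0,y1) for z in(z0,z1)],float)
def hull(c,P,M,val=1):
    q=np.array([proj(c,p) for p in P]);h=cv2.convexHull((q*S+S/2-.5).astype(np.float32)).astype(np.int32);cv2.fillConvexPoly(M,h,val)
def fit(c,mask,draw,x0,step):
    m=cv2.resize(mask.astype(np.uint8),None,fx=S,fy=S,interpolation=cv2.INTER_NEAREST)
    def f(x):
        M=np.zeros_like(m);draw(c,x,M);return 1-(M&m).sum()/max(1,(M|m).sum())
    sim=np.vstack([x0]+[np.array(x0)+np.eye(len(x0))[i]*step[i] for i in range(len(x0))])
    r=minimize(f,x0,method="Nelder-Mead",options=dict(initial_simplex=sim,xatol=.05,fatol=1e-4,maxiter=250));return r.x,r.fun
def pose(P,x,y,z,yaw): return P@Ro.from_euler('z',yaw).as_matrix().T+[x,y,z]
def ringdraw(c,x,M,z=0):
    hull(c,pose(np.vstack([circ(49.5,0),circ(49.5,25)]),x[0],x[1],z,x[2]),M)
    hull(c,pose(circ(26,25),x[0],x[1],z,x[2]),M,0)
    hull(c,pose(box(-45,45,-7,7,42,60),x[0],x[1],z,x[2]),M)
def colour(im,lo,hi,s=110,v=50):
    h=cv2.cvtColor(im,cv2.COLOR_RGB2HSV);return cv2.inRange(h,(lo,s,v),(hi,255,255))>0
def roi(m,u,v,r):
    k=np.zeros_like(m);k[max(0,v-r):v+r,max(0,u-r):u+r]=1;return m&k
E
python3 - <<'E'
from h import *
np.set_printoptions(precision=2,suppress=True)
A,B,C=[(pickle.load(open(f"w{n}.pkl","rb")),cv2.imread(f"pics/w{n}.png")[:,:,::-1].copy()) for n in"ABC"]
m=roi(colour(A[1],5,20,150,90),245,162,60)
x,f=fit(A[0],m,ringdraw,[485,-276,-1.7],[5,5,.1]);print("ring",x,f)
# disc: params x,y,yaw,lean
cyl=circ(32,0);cyl=np.c_[0*cyl[:,0],cyl[:,0],cyl[:,1]]
def disc(c,x,M):
    r=Ro.from_euler('zy',[0,0]).as_matrix();R=Ro.from_euler('ZY',[x[2],x[3]]).as_matrix()
    o=np.array([x[0],x[1],38.7])
    hull(c,(np.vstack([cyl+[6,0,0],cyl-[6,0,0]]))@R.T+o,M);hull(c,box(6,20,-22,22,-5,5)@R.T+o,M)
mb=roi(colour(C[1],100,125,120,40),320,102,42)
print("bluepix",mb.sum())
def disc3(c,x,M): disc(c,[x[0],x[1],x[2],0],M)
xb,f=fit(C[0],mb,disc3,[555,264,.28],[6,6,.1]);print("blue",xb,f)
def cyl3(c,x,M): pass
hv=cv2.cvtColor(C[1],cv2.COLOR_RGB2HSV)
def outl(im,c,P): 
    for p in P:
        u=proj(c,p); cv2.circle(im,(int(round(u[0]*S+S/2-.5)),int(round(u[1]*S+S/2-.5))),1,(0,255,0),-1)
def up(im): return cv2.resize(im,None,fx=S,fy=S,interpolation=cv2.INTER_CUBIC)
a=up(B[1]);px,py,yaw=595.8,-38,.285
for r,z in((38,62),(44,60.5),(34,49.5),(62,34)): outl(a,B[0],pose(circ(r,z,90),px,py,0,yaw))
b=up(C[1]);R=Ro.from_euler('z',xb[2]).as_matrix();o=np.array([xb[0],xb[1],38.7])
outl(b,C[0],cyl@R.T+R@[6,0,0]+o);outl(b,C[0],cyl@R.T-R@[6,0,0]+o)
for t in np.linspace(-22,22,20): outl(b,C[0],[R@[20,t,5]+o])
# rack base
w=xb[2];rc=o-R@[32,0,0]
for t in np.linspace(-1,1,60):
    for s in(-1,1): outl(b,C[0],[R@[62*s,30*t,0]+[rc[0],rc[1],6],R@[62*t,30*s,0]+[rc[0],rc[1],6]])
print("rack",rc)
l=a[int(170*S)-260:170*S+260,272*S-240:272*S+150];r=b[105*S-260:105*S+260,295*S-250:295*S+150]
cv2.imwrite("pics/fit.png",np.hstack([l,r])[:,:,::-1])
E
```

```text
ring [ 478.76 -274.58   -1.66] 0.04638250140213129
bluepix 1081
blue [555.87 268.38   0.33] 0.10554951033732318
rack [525.65 257.88  38.7 ]
```

View pics/fit.png

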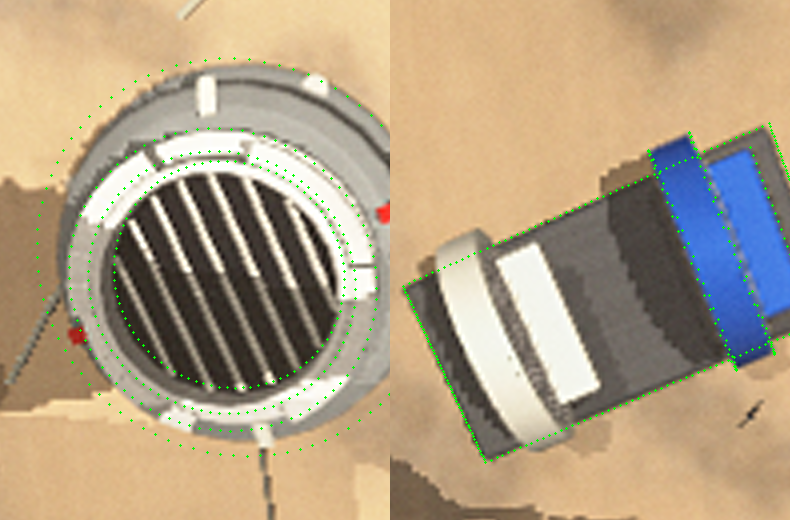

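The left half shows the pot with the mouth outline matching, and the right half shows the disc and rack outlines matching well. I'll refine the pot from its dark floor mask, and its yaw from the marks.

```bash
python3 - <<'E'
from h import *
np.set_printoptions(precision=2,suppress=True)
B=(pickle.load(open("wB.pkl","rb")),cv2.imread("pics/wB.png"))
g=cv2.cvtColor(B[1],cv2.COLOR_BGR2GRAY)
m=(roi(g<90,269,173,32)).astype(np.uint8)
m=cv2.morphologyEx(m,cv2.MORPH_CLOSE,cv2.getStructuringElement(cv2.MORPH_ELLIPSE,(9,9)))
n,l,s,cc=cv2.connectedComponentsWithStats(m);k=1+np.argmax(s[1:,4]);m=l==k;print(s[k],cc[k])
def d(c,x,M):
    N=M.copy();hull(c,circ(34,49.5)+[x[0],x[1],0],M);hull(c,circ(34,62)+[x[0],x[1],0],N);M&=N
x,f=fit(B[0],m,d,[595.8,-38],[5,5]);print("pot",x,f)
px=lambda cx,cy:((cx+272*4-240)/4-.4,(cy+170*4-260)/4-.4)
for z in(30,34,47):
    w=[at(B[0],*px(*p),z)[:2] for p in((206,95),(264,435),(382,213),(77,336))]
    print(z,(w[0]+w[1])/2,(w[2]+w[3])/2,np.linalg.norm(w[0]-w[1])/2,np.linalg.norm(w[2]-w[3])/2,[np.degrees(np.arctan2(*v[::-1])) for v in(w[0]-w[1],w[2]-w[3])])
m2=g
s=sense();print(s["eef_pos"],s["tcp_rot"])
E
```

```text
[ 237  149   59   55 2509] [266.51 175.79]
pot [593.91 -40.48] 0.04963582411653633
30 [594.55 -40.37] [591.43 -41.15] 54.2360075498482 52.599895119727606 [np.float64(93.85891325561846), np.float64(18.823629597105896)]
34 [595.28 -39.6 ] [592.2  -40.36] 53.6051803368775 51.98809777807352 [np.float64(93.85891325561849), np.float64(18.823629597105885)]
47 [597.64 -37.08] [594.68 -37.82] 51.554991894722704 49.999756417697604 [np.float64(93.85891325561848), np.float64(18.823629597105914)]
[556.53 175.68 231.41] [3.14 0.   1.52]
```

Pot: (594, −40.3), yaw 0.329. Blue disc: (555.9, 268.4), yaw 0.33. Ring: (478.8, −274.6).

I'll grip the tab by its ends with the tool tilted 45°, so one half-roll lays the disc flat with the tab up.

```bash
python3 -m creep '[{"x":40,"y":20,"z":0,"rx":0,"ry":0,"rz":0,"hand":60},{"x":40,"y":20,"z":0,"rx":0,"ry":0,"rz":0,"hand":60},{"x":39,"y":20,"z":0,"rx":0,"ry":0,"rz":0,"hand":60},{"x":0,"y":0,"z":0,"rx":0,"ry":0,"rz":-0.177,"hand":60},{"x":0,"y":0,"z":0,"rx":0,"ry":0,"rz":-0.177,"hand":60},{"x":0,"y":0,"z":0,"rx":0,"ry":0,"rz":-0.177,"hand":60},{"x":0,"y":0,"z":0,"rx":0,"ry":0,"rz":-0.177,"hand":60},{"x":0,"y":0,"z":0,"rx":0,"ry":0,"rz":-0.177,"hand":60},{"x":0,"y":0,"z":0,"rx":0,"ry":0,"rz":-0.177,"hand":60},{"x":0,"y":0,"z":0,"rx":0,"ry":0,"rz":-0.177,"hand":60},{"x":0,"y":0,"z":0,"rx":0,"ry":0,"rz":-0.177,"hand":60},{"x":0,"y":0,"z":0,"rx":0,"ry":0,"rz":-0.177,"hand":60},{"x":0,"y":0,"z":0,"rx":0,"ry":0,"rz":-0.177,"hand":60},{"x":0,"y":0,"z":0,"rx":0,"ry":0,"rz":-0.177,"hand":60},{"x":0,"y":0,"z":0,"rx":0,"ry":0.157,"rz":0,"hand":60},{"x":0,"y":0,"z":0,"rx":0,"ry":0.157,"rz":0,"hand":60},{"x":0,"y":0,"z":0,"rx":0,"ry":0.157,"rz":0,"hand":60},{"x":0,"y":0,"z":0,"rx":0,"ry":0.157,"rz":0,"hand":60},{"x":0,"y":0,"z":0,"rx":0,"ry":0.157,"rz":0,"hand":60}]'
cat > go.py <<'E'
# python3 go.py x y z yaw tilt : tool-frame shift and rotvec needed to reach the pose
from h import *
import sys
np.set_printoptions(precision=3,suppress=True)
def main():
    x,y,z,yaw,th=map(float,sys.argv[1:6])
    s=sense();T=Ro.from_euler('xyz',s["tcp_rot"])
    G=Ro.from_euler('z',yaw)*Ro.from_euler('x',np.pi)*Ro.from_euler('y',th)
    print("pos",s["eef_pos"],"q",s["qpos"],"shift",T.inv().apply(np.array([x,y,z])-s["eef_pos"]),"rot",(T.inv()*G).as_rotvec(),"shift after rot",G.inv().apply(np.array([x,y,z])-s["eef_pos"]),"open",s["opening"]*85.4,"gf",s["grasp_force"],"t",s["clock"])
if __name__=="__main__": main()
E
python3 go.py 622.4 291.2 85.4 3.47 0.785
```

```text
clock: 5.15
eef_pos: [625.0, 288.5, 231.5]
tcp_rot: [-3.141, -0.789, -2.823]
contact_force: [1.0, 0.3, -0.7]
opening: 0.704
grasp_force: 0.0
pos [624.964 288.547 231.495] q [ 0.401  0.938  0.836  0.07   2.154 -1.474] shift [-102.538    3.368  104.077] rot [ 0.007 -0.004 -0.007] shift after rot [-102.153    3.338  104.456] open 60.08409072040074 gf 0.0 t 5.15
```

```bash
python3 -m creep '[{"x":-34,"y":1,"z":35,"rx":0,"ry":0,"rz":-0.01,"hand":60},{"x":-34,"y":1,"z":35,"rx":0,"ry":0,"rz":0,"hand":60},{"x":-34,"y":1,"z":35,"rx":0,"ry":0,"rz":0,"hand":60},{"x":0,"y":0,"z":0,"rx":0,"ry":0,"rz":0,"hand":60}]'
python3 - <<'E'
from h import *
c,im=snap("wrist","wD.png");pickle.dump(c,open("wD.pkl","wb"))
T=Ro.from_euler('xyz',sense()["tcp_rot"]).as_matrix();p=sense()["eef_pos"]
im=im[:,:,::-1].copy()
def dot(X,col):
    q=proj(c,X);cv2.circle(im,(int(q[0]),int(q[1])),2,col,-1)
R=Ro.from_euler('z',.33).as_matrix();o=np.array([555.9,268.4,38.7])
for y in(-22,22):
    for z in(-5,5): dot(o+R@[20,y,z],(0,0,255))
for x in (-6,6):
    for t in np.linspace(0,2*np.pi,40): dot(o+R@[x,32*np.cos(t),32*np.sin(t)],(0,255,0))
g=p+T@[0,0,-18.7]
for y in(-30,0,30): dot(p+T@[0,y,0],(255,0,255))
cv2.imwrite("pics/D.png",im)
E
python3 go.py 568.9 272.8 28.8 3.47 0.785
```

```text
clock: 5.65
eef_pos: [618.9, 290.9, 80.6]
tcp_rot: [3.133, -0.793, -2.809]
contact_force: [-0.1, 0.4, 1.6]
opening: 0.7
grasp_force: 0.0
pos [620.074 291.89   83.824] q [ 0.407  1.058  0.914  0.066  1.955 -1.494] shift [-0.557 -1.992 77.502] rot [ 0.005 -0.004  0.004] shift after rot [-0.271 -1.564 77.513] open 59.85515158780483 gf 0.0 t 5.7
```

View pics/D.png

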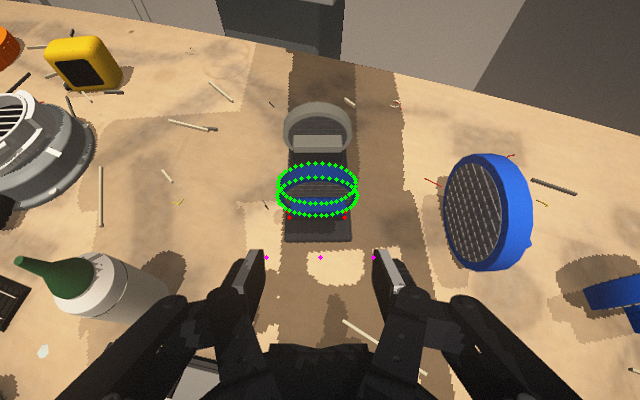

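The overlay at (317,190) lies on the blue disc. The fingers at (250,265) and (385,265) straddle the tab, the glue is clear at (95,275), and the big decoy is at (488,210). Going in.

```bash
python3 -m creep '[{"x":0,"y":-2,"z":30,"rx":0,"ry":0,"rz":0,"hand":60},{"x":0,"y":0,"z":25,"rx":0,"ry":0,"rz":0,"hand":60},{"x":0,"y":0,"z":14,"rx":0,"ry":0,"rz":0,"hand":60},{"x":0,"y":0,"z":8,"rx":0,"ry":0,"rz":0,"hand":60},{"x":0,"y":0,"z":0,"rx":0,"ry":0,"rz":0,"hand":60}]' 40
python3 go.py 568.9 272.8 28.8 3.47 0.785
python3 -m creep '[{"x":0,"y":0,"z":0,"rx":0,"ry":0,"rz":0,"hand":35},{"x":0,"y":0,"z":0,"rx":0,"ry":0,"rz":0,"hand":35},{"x":0,"y":0,"z":0,"rx":0,"ry":0,"rz":0,"hand":35},{"x":0,"y":0,"z":0,"rx":0,"ry":0,"rz":0,"hand":35}]' 40
python3 go.py 568.9 272.8 28.8 3.47 0.785
```

```text
clock: 6.32
eef_pos: [569.4, 275.5, 31.2]
tcp_rot: [3.131, -0.784, -2.804]
contact_force: [0.4, 0.1, 1.1]
opening: 0.7
grasp_force: 0.0
pos [569.374 275.508  31.231] q [ 0.414  1.028  1.106  0.066  1.789 -1.502] shift [-0.765 -2.425  2.645] rot [0.004 0.001 0.006] shift after rot [-0.783 -2.41   2.654] open 59.764133990990295 gf 0.0 t 6.325
clock: 6.82
eef_pos: [569.6, 275.5, 31.2]
tcp_rot: [3.132, -0.784, -2.804]
contact_force: [4.4, -0.8, 6.8]
opening: 0.492
grasp_force: 40.3
pos [569.592 275.541  31.155] q [ 0.414  1.028  1.106  0.065  1.789 -1.502] shift [-0.558 -2.385  2.747] rot [0.003 0.001 0.006] shift after rot [-0.576 -2.372  2.754] open 41.99092333783022 gf 40.259744476061314 t 6.825
```

```bash
python3 -m creep '[{"x":8,"y":0,"z":-8,"rx":0,"ry":0,"rz":0,"hand":30},{"x":20,"y":0,"z":-20,"rx":0,"ry":0,"rz":0,"hand":30},{"x":35,"y":0,"z":-35,"rx":0,"ry":0,"rz":0,"hand":30},{"x":20,"y":0,"z":-20,"rx":0,"ry":0,"rz":0,"hand":30},{"x":0,"y":0,"z":0,"rx":0,"ry":-0.175,"rz":0,"hand":30},{"x":0,"y":0,"z":0,"rx":0,"ry":-0.175,"rz":0,"hand":30},{"x":0,"y":0,"z":0,"rx":0,"ry":-0.175,"rz":0,"hand":30},{"x":0,"y":0,"z":0,"rx":0,"ry":-0.175,"rz":0,"hand":30},{"x":0,"y":0,"z":0,"rx":0,"ry":-0.175,"rz":0,"hand":30},{"x":0,"y":0,"z":0,"rx":0,"ry":-0.175,"rz":0,"hand":30},{"x":0,"y":0,"z":0,"rx":0,"ry":-0.175,"rz":0,"hand":30},{"x":0,"y":0,"z":0,"rx":0,"ry":-0.175,"rz":0,"hand":30},{"x":0,"y":0,"z":0,"rx":0,"ry":-0.17,"rz":0,"hand":30},{"x":0,"y":0,"z":0,"rx":0,"ry":0,"rz":0,"hand":30}]' 60
python3 go.py 550 130 80 3.47 -0.785
python3 - <<'E'
from h import *
a=snap("wrist","wE.png")[1];b=snap("scene","sE.png")[1]
z=cv2.resize(b[130:300,270:470],(640,544),interpolation=cv2.INTER_CUBIC)
cv2.imwrite("pics/E.png",np.hstack([cv2.resize(a,(400,250)),cv2.resize(z[:,:,:],(400,340))[:250] if 0 else cv2.resize(b[150:275,270:470],(400,250),interpolation=cv2.INTER_CUBIC)])[:,:,::-1])
E
```

```text
clock: 8.57
eef_pos: [582.5, 256.5, 153.4]
tcp_rot: [-3.09, 0.587, -2.821]
contact_force: [-0.2, -0.1, -0.9]
opening: 0.478
grasp_force: 60.5
pos [582.524 256.481 153.409] q [ 0.49   0.28   2.112 -0.693  0.229 -0.748] shift [  99.531 -108.503   27.654] rot [-0.057 -0.198 -0.001] shift after rot [ 102.522 -109.231    1.334] open 40.80916472789865 gf 60.47820538748056 t 8.575
```

View pics/E.png

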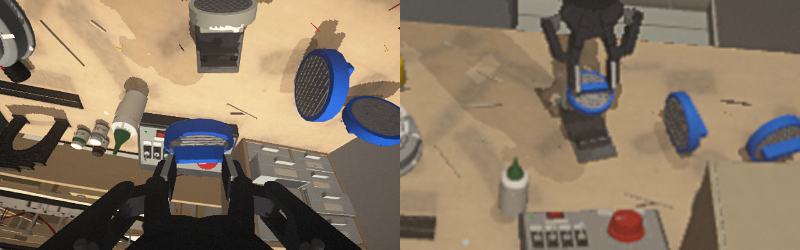

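The disc is held: tab in the fingers at (195,150) on the left, and over the rack at (590,95) on the right. The wrist is near its straight pose, so I'll upright the tool, turn it about 0.7 rad and tilt again sideways.

```bash
python3 -m creep '[{"x":0,"y":0,"z":-10,"rx":0,"ry":0.147,"rz":0,"hand":30},{"x":0,"y":-25,"z":0,"rx":0,"ry":0.147,"rz":0,"hand":30},{"x":10,"y":-25,"z":0,"rx":0,"ry":0.147,"rz":0,"hand":30},{"x":10,"y":-25,"z":0,"rx":0,"ry":0.147,"rz":0,"hand":30},{"x":0,"y":0,"z":0,"rx":0,"ry":0,"rz":-0.175,"hand":30},{"x":0,"y":0,"z":0,"rx":0,"ry":0,"rz":-0.175,"hand":30},{"x":0,"y":0,"z":0,"rx":0,"ry":0,"rz":-0.175,"hand":30},{"x":0,"y":0,"z":0,"rx":0,"ry":0,"rz":-0.175,"hand":30},{"x":0,"y":0,"z":0,"rx":0,"ry":0,"rz":0,"hand":30}]'
python3 go.py 550 165 100 4.17 0
```

```text
clock: 9.8
eef_pos: [585.9, 174.3, 157.6]
tcp_rot: [-3.064, 0.009, -2.161]
contact_force: [-0.0, 0.5, -0.2]
opening: 0.48
grasp_force: 60.7
pos [585.938 174.276 157.631] q [ 0.318  0.383  1.772 -0.069  0.933 -2.193] shift [28.214 29.045 55.311] rot [-0.077  0.007 -0.048] shift after rot [26.495 25.992 57.631] open 40.99411966714949 gf 60.697042532265186 t 9.8
```

```bash
python3 -m creep '[{"x":27,"y":27,"z":0,"rx":-0.077,"ry":0,"rz":-0.048,"hand":30},{"x":0,"y":0,"z":0,"rx":0,"ry":-0.157,"rz":0,"hand":30},{"x":0,"y":0,"z":0,"rx":0,"ry":-0.157,"rz":0,"hand":30},{"x":0,"y":0,"z":0,"rx":0,"ry":-0.157,"rz":0,"hand":30},{"x":0,"y":0,"z":0,"rx":0,"ry":-0.157,"rz":0,"hand":30},{"x":0,"y":0,"z":0,"rx":0,"ry":-0.157,"rz":0,"hand":30},{"x":0,"y":0,"z":0,"rx":0,"ry":0,"rz":0,"hand":30},{"x":0,"y":0,"z":0,"rx":0,"ry":0,"rz":0,"hand":30}]'
python3 go.py 550 165 26 4.17 -0.785
```

```text
clock: 10.8
eef_pos: [555.8, 215.2, 222.7]
tcp_rot: [3.127, 0.615, -2.196]
contact_force: [0.6, -0.3, 0.1]
opening: 0.478
grasp_force: 60.7
pos [555.829 215.195 222.689] q [ 0.113  0.168  2.07   0.82   0.641 -3.016] shift [149.569 -26.686 134.749] rot [-0.039 -0.169 -0.065] shift after rot [171.565 -20.917 106.622] open 40.84257932956426 gf 60.71025102864951 t 10.8
```

Joint 6 reached its end on this side, so I'll lean the tool the other way (tool yaw about 2.64).

```bash
python3 -m creep '[{"x":0,"y":0,"z":0,"rx":0,"ry":0.15,"rz":0,"hand":30},{"x":0,"y":0,"z":0,"rx":0,"ry":0.15,"rz":0,"hand":30},{"x":0,"y":0,"z":0,"rx":0,"ry":0.15,"rz":0,"hand":30},{"x":0,"y":0,"z":0,"rx":0,"ry":0.15,"rz":0,"hand":30},{"x":0,"y":0,"z":0,"rx":0,"ry":0,"rz":0.17,"hand":30},{"x":0,"y":0,"z":0,"rx":0,"ry":0,"rz":0.17,"hand":30},{"x":0,"y":0,"z":0,"rx":0,"ry":0,"rz":0.17,"hand":30},{"x":0,"y":0,"z":0,"rx":0,"ry":0,"rz":0.17,"hand":30},{"x":0,"y":0,"z":0,"rx":0,"ry":0,"rz":0.17,"hand":30},{"x":0,"y":0,"z":0,"rx":0,"ry":0,"rz":0.17,"hand":30},{"x":0,"y":0,"z":0,"rx":0,"ry":0,"rz":0.17,"hand":30},{"x":0,"y":0,"z":0,"rx":0,"ry":0,"rz":0.17,"hand":30},{"x":0,"y":0,"z":0,"rx":0,"ry":0,"rz":0.17,"hand":30},{"x":0,"y":0,"z":0,"rx":0,"ry":0,"rz":0,"hand":30}]'
python3 go.py 550 100 110 2.64 0
```

```text
clock: 12.55
eef_pos: [554.7, 216.2, 221.3]
tcp_rot: [3.103, -0.015, 2.57]
contact_force: [0.1, 0.3, -0.9]
opening: 0.481
grasp_force: 60.7
pos [554.728 216.192 221.331] q [ 0.349  0.306  1.726  0.04   1.089 -0.669] shift [ -60.558 -104.502  106.441] rot [ 0.039 -0.014 -0.07 ] shift after rot [ -51.722 -104.153  111.331] open 41.0425166223445 gf 60.7315122988075 t 12.55
```

```bash
python3 -m creep '[{"x":-20,"y":-35,"z":35,"rx":0.039,"ry":-0.014,"rz":-0.07,"hand":30},{"x":-16,"y":-35,"z":35,"rx":0,"ry":0,"rz":0,"hand":30},{"x":-16,"y":-34,"z":25,"rx":0,"ry":0,"rz":0,"hand":30},{"x":0,"y":0,"z":0,"rx":0,"ry":-0.157,"rz":0,"hand":30},{"x":0,"y":0,"z":0,"rx":0,"ry":-0.157,"rz":0,"hand":30},{"x":0,"y":0,"z":0,"rx":0,"ry":-0.157,"rz":0,"hand":30},{"x":0,"y":0,"z":0,"rx":0,"ry":-0.157,"rz":0,"hand":30},{"x":0,"y":0,"z":0,"rx":0,"ry":-0.157,"rz":0,"hand":30},{"x":0,"y":0,"z":0,"rx":0,"ry":0,"rz":0,"hand":30},{"x":0,"y":0,"z":0,"rx":0,"ry":0,"rz":0,"hand":30}]'
python3 go.py 550 100 40 2.64 -0.785
```

```text
clock: 13.8
eef_pos: [545.2, 92.9, 122.5]
tcp_rot: [-3.106, 0.625, 2.643]
contact_force: [0.3, -0.9, -0.8]
opening: 0.479
grasp_force: 60.8
pos [545.186  92.907 122.507] q [ 0.485  0.321  2.187 -1.124  0.597  0.375] shift [47.612 10.935 67.04 ] rot [-0.034 -0.16   0.005] shift after rot [57.744  8.534 58.937] open 40.90945034636965 gf 60.7580908248201 t 13.8
```

```bash
python3 -m creep '[{"x":0,"y":0,"z":0,"rx":-0.034,"ry":-0.08,"rz":0,"hand":30},{"x":0,"y":0,"z":0,"rx":0,"ry":-0.08,"rz":0,"hand":30},{"x":0,"y":0,"z":0,"rx":0,"ry":0,"rz":0,"hand":30},{"x":0,"y":0,"z":0,"rx":0,"ry":0,"rz":0,"hand":30}]'
python3 go.py 550 100 40 2.64 -0.785
```

```text
clock: 14.3
eef_pos: [545.2, 105.4, 144.9]
tcp_rot: [-3.113, 0.75, 2.642]
contact_force: [0.2, -0.4, -0.4]
opening: 0.478
grasp_force: 60.9
pos [545.203 105.384 144.883] q [ 0.576  0.316  2.214 -1.293  0.692  0.599] shift [66.546 -0.11  81.389] rot [-0.027 -0.035  0.002] shift after rot [69.327 -2.414 78.996] open 40.81076574497734 gf 60.92500994447619 t 14.3
```

```bash
python3 -m creep '[{"x":24,"y":0,"z":28,"rx":-0.01,"ry":-0.01,"rz":0,"hand":30},{"x":24,"y":0,"z":28,"rx":-0.01,"ry":-0.01,"rz":0,"hand":30},{"x":18,"y":0,"z":22,"rx":0,"ry":-0.01,"rz":0,"hand":30},{"x":0,"y":0,"z":0,"rx":0,"ry":0,"rz":0,"hand":30},{"x":0,"y":0,"z":0,"rx":0,"ry":0,"rz":0,"hand":30}]'
python3 go.py 550 100 24 2.64 -0.785
```

```text
clock: 14.92
eef_pos: [547.0, 129.6, 84.7]
tcp_rot: [-3.073, 0.714, 2.639]
contact_force: [0.1, 0.1, -0.2]
opening: 0.479
grasp_force: 60.9
pos [547.048 129.611  84.68 ] q [ 0.616  0.462  2.167 -1.295  0.697  0.69 ] shift [ 27.001 -20.546  58.45 ] rot [-0.07  -0.071  0.002] shift after rot [ 30.988 -24.544  54.817] open 40.91933903528258 gf 60.92633632477373 t 14.925
```

```bash
python3 go.py 550 100 60 2.92 -0.785
```

```text
pos [547.048 129.611  84.68 ] q [ 0.616  0.462  2.167 -1.295  0.697  0.69 ] shift [  3.426 -22.422  31.308] rot [-0.26  -0.078 -0.203] shift after rot [ 10.804 -28.238  24.094] open 40.91933903528258 gf 60.92633632477373 t 14.925
```

```bash
python3 -m creep '[{"x":2,"y":-12,"z":10,"rx":-0.13,"ry":-0.04,"rz":-0.1,"hand":30},{"x":2,"y":-12,"z":10,"rx":-0.13,"ry":-0.04,"rz":-0.1,"hand":30},{"x":0,"y":0,"z":8,"rx":0,"ry":0,"rz":0,"hand":30},{"x":0,"y":0,"z":0,"rx":0,"ry":0,"rz":0,"hand":30},{"x":0,"y":0,"z":0,"rx":0,"ry":0,"rz":0,"hand":30}]'
python3 go.py 550 100 24 2.92 -0.785
```

```text
clock: 15.55
eef_pos: [553.8, 136.3, 132.0]
tcp_rot: [-3.089, 0.661, 2.902]
contact_force: [0.3, 0.8, -0.2]
opening: 0.476
grasp_force: 60.9
pos [553.844 136.294 131.971] q [ 0.518  0.297  2.219 -1.295  0.497  0.345] shift [ 62.398 -31.508  90.02 ] rot [-0.064 -0.125 -0.01 ] shift after rot [ 73.327 -36.252  79.365] open 40.62882672852203 gf 60.93508768826723 t 15.55
```

```bash
python3 go.py 580 110 70 2.95 -0.55
```

```text
pos [553.844 136.294 131.971] q [ 0.518  0.297  2.219 -1.295  0.497  0.345] shift [ 13.034 -15.74   69.27 ] rot [-0.08   0.11  -0.042] shift after rot [  6.233 -20.832  68.87 ] open 40.62882672852203 gf 60.93508768826723 t 15.55
```

```bash
python3 -m creep '[{"x":0,"y":0,"z":0,"rx":-0.08,"ry":0.11,"rz":-0.042,"hand":30},{"x":3,"y":-10,"z":34,"rx":0,"ry":0,"rz":0,"hand":30},{"x":3,"y":-10,"z":34,"rx":0,"ry":0,"rz":0,"hand":30},{"x":0,"y":0,"z":0,"rx":0,"ry":0,"rz":0,"hand":30},{"x":0,"y":0,"z":0,"rx":0,"ry":0,"rz":0,"hand":30}]'
python3 go.py 580 110 30 2.95 -0.55
```

```text
clock: 16.18
eef_pos: [580.4, 109.2, 79.5]
tcp_rot: [-3.105, 0.564, 2.933]
contact_force: [-0.3, -0.1, -0.7]
opening: 0.48
grasp_force: 60.9
pos [580.367 109.157  79.497] q [ 0.372  0.397  2.181 -1.295  0.343  0.221] shift [26.892  2.264 41.503] rot [-0.046  0.013 -0.015] shift after rot [26.316  0.757 41.925] open 41.00417700969179 gf 60.94974928535521 t 16.175
```

```bash
python3 -m creep '[{"x":10,"y":0,"z":16,"rx":0,"ry":0,"rz":0,"hand":30},{"x":10,"y":0,"z":16,"rx":0,"ry":0,"rz":0,"hand":30},{"x":5,"y":0,"z":8,"rx":0,"ry":0,"rz":0,"hand":30},{"x":0,"y":0,"z":0,"rx":0,"ry":0,"rz":0,"hand":30},{"x":0,"y":0,"z":0,"rx":0,"ry":0,"rz":0,"hand":30}]'
python3 go.py 580 110 25 2.95 -0.55
```

```text
clock: 16.8
eef_pos: [586.3, 112.8, 50.0]
tcp_rot: [-3.096, 0.53, 2.93]
contact_force: [-0.1, -0.3, 0.0]
opening: 0.478
grasp_force: 60.9
pos [586.329 112.849  49.963] q [ 0.369  0.463  2.152 -1.295  0.334  0.232] shift [17.442 -3.26  18.88 ] rot [-0.056 -0.02  -0.017] shift after rot [17.882 -4.003 18.317] open 40.78172538735219 gf 60.94789525028318 t 16.8
```

```bash
python3 -m creep '[{"x":9,"y":-2,"z":11,"rx":0,"ry":0,"rz":0,"hand":30},{"x":8,"y":-2,"z":10,"rx":0,"ry":0,"rz":0,"hand":30},{"x":0,"y":0,"z":0,"rx":0,"ry":0,"rz":0,"hand":30},{"x":0,"y":0,"z":0,"rx":0,"ry":0,"rz":0,"hand":30}]'
python3 go.py 580 110 22 2.95 -0.55
```

```text
clock: 17.3
eef_pos: [585.3, 112.4, 33.5]
tcp_rot: [-3.09, 0.509, 2.929]
contact_force: [1.0, 0.1, -0.7]
opening: 0.478
grasp_force: 60.9
pos [585.254 112.414  33.491] q [ 0.366  0.496  2.144 -1.295  0.328  0.236] shift [ 9.638 -3.062  7.949] rot [-0.062 -0.041 -0.017] shift after rot [10.011 -3.37   7.341] open 40.788686300328415 gf 60.94830696936697 t 17.3
```

```bash
python3 -m creep '[{"x":3,"y":0,"z":4,"rx":0,"ry":0,"rz":0,"hand":30},{"x":0,"y":0,"z":0,"rx":0,"ry":0,"rz":0,"hand":30}]'
python3 -m creep '[{"x":3,"y":0,"z":4,"rx":0,"ry":0,"rz":0,"hand":30},{"x":0,"y":0,"z":0,"rx":0,"ry":0,"rz":0,"hand":30}]'
python3 - <<'E'
from h import *
b=snap("scene","sF.png")[1];a=snap("wrist","wF.png")[1]
cv2.imwrite("pics/F.png",np.hstack([cv2.resize(a,(400,250)),cv2.resize(b[150:275,230:430],(400,250),interpolation=cv2.INTER_CUBIC)])[:,:,::-1])
E
```

```text
clock: 17.55
eef_pos: [585.3, 113.1, 30.3]
tcp_rot: [-3.089, 0.505, 2.929]
contact_force: [-0.4, 0.3, -1.2]
opening: 0.479
grasp_force: 60.9
clock: 17.8
eef_pos: [585.5, 113.6, 27.5]
tcp_rot: [-3.088, 0.503, 2.928]
contact_force: [-2.8, 0.1, 5.9]
opening: 0.477
grasp_force: 62.0
```

View pics/F.png

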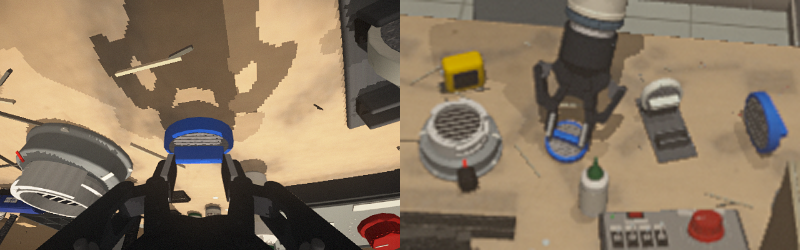

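The left view shows the disc held in the fingers at (197,140). The right view shows it just on the bench at (567,140), tab up and tilted a little, with its front edge touching. I'll release it here.

```bash
python3 -m creep '[{"x":0,"y":0,"z":0,"rx":0,"ry":0,"rz":0,"hand":58},{"x":0,"y":0,"z":0,"rx":0,"ry":0,"rz":0,"hand":58},{"x":0,"y":0,"z":0,"rx":0,"ry":0,"rz":0,"hand":58},{"x":0,"y":0,"z":0,"rx":0,"ry":0,"rz":0,"hand":58},{"x":0,"y":0,"z":-30,"rx":0,"ry":0,"rz":0,"hand":58},{"x":0,"y":0,"z":-55,"rx":0,"ry":0,"rz":0,"hand":58},{"x":0,"y":0,"z":-55,"rx":0,"ry":0,"rz":0,"hand":58},{"x":0,"y":0,"z":0,"rx":0,"ry":0,"rz":0,"hand":58},{"x":0,"y":0,"z":0,"rx":0,"ry":0,"rz":0,"hand":58}]'
cat > look.py <<'E'
from h import *
import sys
np.set_printoptions(precision=3,suppress=True)
# fit the flat disc (faces hull + tab) in wrist/scene pictures near a guess
def flat(c,x,M,zc=6):
    o=[x[0],x[1],0]
    hull(c,pose(np.vstack([circ(32,zc-6),circ(32,zc+6)]),x[0],x[1],0,0),M)
    hull(c,pose(box(-22,22,-5,5,zc+6,zc+20),x[0],x[1],0,x[2]),M)
def fill(m): 
    m=cv2.morphologyEx(m.astype(np.uint8),cv2.MORPH_CLOSE,np.ones((3,3),np.uint8))
    cs,_=cv2.findContours(m,cv2.RETR_EXTERNAL,cv2.CHAIN_APPROX_NONE);k=max(cs,key=cv2.contourArea);o=np.zeros_like(m);cv2.drawContours(o,[k],-1,1,-1);return o>0
def run(n,g,f,zc=6,r=None):
    c,im=snap(n,f);pickle.dump(c,open(f+".pkl","wb"));q=proj(c,[g[0],g[1],zc]);r=r or (80 if n=="wrist" else 22)
    m=fill(roi(colour(im,100,125,120,40),int(q[0]),int(q[1]),r));
    best=min((fit(c,m,lambda c,x,M:flat(c,x,M,zc),[g[0],g[1],a],[5,5,.2]) for a in(0,.8,1.6,2.4)),key=lambda t:t[1]);print(n,q,m.sum(),best)
if __name__=="__main__":
    g=list(map(float,sys.argv[1:3]))
    for n in sys.argv[3:]: run(n,g,f"{n}_{int(sense()['clock']*100)}.png")
E
python3 look.py 578 115 wrist scene; python3 go.py 580 110 200 1.6 0
```

```text
clock: 19.02
eef_pos: [521.3, 135.2, 149.7]
tcp_rot: [-3.088, 0.503, 2.929]
contact_force: [0.2, 0.8, 0.1]
opening: 0.678
grasp_force: 0.0
wrist [318.527 173.075] 2463 (array([575.075, 114.387,   1.062]), np.float64(0.05874620587462054))
scene [313.041 223.33 ] 255 (array([567.92 , 115.45 ,   1.661]), np.float64(0.2822452929790603))
pos [520.991 134.694 148.525] q [ 0.472  0.205  2.186 -0.778  0.516 -0.229] shift [-79.881 -12.491 -14.302] rot [0.286 0.459 1.285] shift after rot [-26.407  58.263 -51.475] open 58.02312514382376 gf 0.0 t 19.125
```

```bash
python3 go.py 575 114.5 170 1.25 0
```

```text
pos [520.991 134.694 148.525] q [ 0.472  0.205  2.186 -0.778  0.516 -0.229] shift [-60.361  -7.851   8.994] rot [0.378 0.421 1.626] shift after rot [ -2.134  57.621 -21.475] open 58.02312514382376 gf 0.0 t 19.125
```

```bash
python3 -m creep '[{"x":0,"y":0,"z":-30,"rx":0.038,"ry":0.042,"rz":0.163,"hand":58},{"x":0,"y":0,"z":0,"rx":0.038,"ry":0.042,"rz":0.163,"hand":58},{"x":0,"y":0,"z":0,"rx":0.038,"ry":0.042,"rz":0.163,"hand":58},{"x":0,"y":0,"z":0,"rx":0.038,"ry":0.042,"rz":0.163,"hand":58},{"x":0,"y":0,"z":0,"rx":0.038,"ry":0.042,"rz":0.163,"hand":58},{"x":0,"y":0,"z":0,"rx":0.038,"ry":0.042,"rz":0.163,"hand":58},{"x":0,"y":0,"z":0,"rx":0.038,"ry":0.042,"rz":0.163,"hand":58},{"x":0,"y":0,"z":0,"rx":0.038,"ry":0.042,"rz":0.163,"hand":58},{"x":0,"y":0,"z":0,"rx":0.038,"ry":0.042,"rz":0.163,"hand":58},{"x":0,"y":0,"z":0,"rx":0.038,"ry":0.042,"rz":0.163,"hand":50},{"x":0,"y":30,"z":0,"rx":0,"ry":0,"rz":0,"hand":50},{"x":0,"y":30,"z":0,"rx":0,"ry":0,"rz":0,"hand":50},{"x":0,"y":0,"z":0,"rx":0,"ry":0,"rz":0,"hand":50},{"x":0,"y":0,"z":0,"rx":0,"ry":0,"rz":0,"hand":50}]'
python3 look.py 575 114.4 wrist;python3 go.py 575 114.5 120 1.25 0
```

```text
clock: 20.88
eef_pos: [563.4, 120.1, 174.4]
tcp_rot: [-3.14, 0.001, 1.245]
contact_force: [0.4, -0.4, -0.3]
opening: 0.587
grasp_force: 0.0
wrist [328.431 187.854] 2403 (array([574.004, 114.096,   0.213]), np.float64(0.051674357772129365))
pos [563.264 120.389 174.775] q [0.208 0.339 1.792 0.    1.012 0.533] shift [-1.781 13.092 54.755] rot [-0.002  0.001 -0.005] shift after rot [-1.888 12.994 54.775] open 49.819532112355255 gf 0.0 t 20.925
```

```bash
cat > tab.py <<'E'
from h import *
import sys,glob
np.set_printoptions(precision=3,suppress=True)
def tab(f,x,y,ztop=26,r=27):
    c=pickle.load(open(f+".pkl","rb"));im=cv2.imread("pics/"+f)[:,:,::-1].copy()
    b=colour(im,100,125,120,40);P=[]
    for v,u in zip(*np.nonzero(b)):
        p=at(c,u,v,ztop)
        if np.hypot(p[0]-x,p[1]-y)<r:P.append(p[:2])
    P=np.array(P);(cx,cy),wh,a=cv2.minAreaRect(P.astype(np.float32));m=P.mean(0);w,V=np.linalg.eigh(np.cov(P.T))
    print(len(P),"mean",m,"sd",np.sqrt(w),"axis yaw",np.arctan2(V[1,1],V[0,1]),"rect",(cx,cy),wh,a)
if __name__=="__main__":
    for f in sys.argv[3:]: tab(f,float(sys.argv[1]),float(sys.argv[2]))
E
python3 tab.py 574 114.2 $(cd pics; ls wrist_*.png)
```

```text
765 mean [571.197 115.443] sd [ 7.931 13.558] axis yaw 1.282118074681974 rect (573.968017578125, 114.43817901611328) (52.633426666259766, 31.688770294189453) 78.4525375366211
554 mean [573.422 109.278] sd [11.074 13.886] axis yaw 1.2774774919006813 rect (574.450439453125, 109.95219421386719) (49.95664596557617, 44.85495376586914) 31.085044860839844
```

```bash
python3 -m creep '[{"x":-2,"y":6,"z":30,"rx":0,"ry":0,"rz":-0.065,"hand":40},{"x":0,"y":6,"z":40,"rx":0,"ry":0,"rz":0,"hand":40},{"x":0,"y":0,"z":40,"rx":0,"ry":0,"rz":0,"hand":40},{"x":0,"y":0,"z":20,"rx":0,"ry":0,"rz":0,"hand":40},{"x":0,"y":0,"z":0,"rx":0,"ry":0,"rz":0,"hand":40},{"x":0,"y":0,"z":0,"rx":0,"ry":0,"rz":0,"hand":40}]' 25
python3 go.py 574.2 114.2 14 1.31 0
```

```text
clock: 21.68
eef_pos: [575.5, 115.7, 46.9]
tcp_rot: [3.14, -0.001, 1.311]
contact_force: [0.5, 0.1, 0.5]
opening: 0.471
grasp_force: 0.0
pos [575.489 115.661  46.868] q [0.196 0.525 1.848 0.    0.767 0.455] shift [-1.775 -0.914 32.865] rot [ 0.001 -0.001  0.001] shift after rot [-1.744 -0.869 32.868] open 40.24239673034473 gf 0.0 t 21.675
```

```bash
python3 -m creep '[{"x":-1,"y":-1,"z":16,"rx":0,"ry":0,"rz":0,"hand":36},{"x":-1,"y":0,"z":16,"rx":0,"ry":0,"rz":0,"hand":36},{"x":0,"y":0,"z":0,"rx":0,"ry":0,"rz":0,"hand":36},{"x":0,"y":0,"z":0,"rx":0,"ry":0,"rz":0,"hand":4},{"x":0,"y":0,"z":0,"rx":0,"ry":0,"rz":0,"hand":4},{"x":0,"y":0,"z":0,"rx":0,"ry":0,"rz":0,"hand":4},{"x":0,"y":0,"z":0,"rx":0,"ry":0,"rz":0,"hand":4},{"x":0,"y":0,"z":0,"rx":0,"ry":0,"rz":0,"hand":4},{"x":0,"y":0,"z":0,"rx":0,"ry":0,"rz":0,"hand":4}]' 30
python3 go.py 574.2 114.2 14 1.31 0
```

```text
clock: 22.8
eef_pos: [574.0, 113.8, 14.3]
tcp_rot: [3.141, -0.001, 1.311]
contact_force: [-0.6, -0.3, 3.2]
opening: 0.107
grasp_force: 31.5
pos [574.014 113.752  14.304] q [0.193 0.574 1.861 0.001 0.705 0.453] shift [0.481 0.064 0.304] rot [ 0.001 -0.001  0.001] shift after rot [0.481 0.064 0.304] open 9.14804345427514 gf 31.48369789123535 t 22.8
```

```bash
python3 -m creep '[{"x":0,"y":0,"z":-20,"rx":0,"ry":0,"rz":0,"hand":4},{"x":0,"y":0,"z":-50,"rx":0,"ry":0,"rz":0,"hand":4},{"x":0,"y":0,"z":-50,"rx":0,"ry":0,"rz":0,"hand":4},{"x":-20,"y":8,"z":-35,"rx":0,"ry":0,"rz":0,"hand":4},{"x":-45,"y":17,"z":0,"rx":0,"ry":0,"rz":0,"hand":4},{"x":-45,"y":17,"z":0,"rx":0,"ry":0,"rz":0,"hand":4},{"x":-45,"y":17,"z":0,"rx":0,"ry":0,"rz":0,"hand":4},{"x":-37,"y":13,"z":0,"rx":0,"ry":0,"rz":0,"hand":4},{"x":0,"y":0,"z":0,"rx":0,"ry":0,"rz":0,"hand":4},{"x":0,"y":0,"z":0,"rx":0,"ry":0,"rz":0,"hand":4}]' 40
cat > pot.py <<'E'
from h import *
np.set_printoptions(precision=2,suppress=True)
c,im=snap("wrist","pot2.png");pickle.dump(c,open("pot2.pkl","wb"))
q=proj(c,[594,-40.3,50]);g=cv2.cvtColor(im,cv2.COLOR_RGB2GRAY);print(q,sense()["eef_pos"],sense()["opening"]*85.4)
r=int(np.linalg.norm(proj(c,[594+34,-40.3,50])-q))+8;print(r)
m=roi(g<90,int(q[0]),int(q[1]),r).astype(np.uint8)
m=cv2.morphologyEx(m,cv2.MORPH_CLOSE,cv2.getStructuringElement(cv2.MORPH_ELLIPSE,(11,11)))
n,l,s,cc=cv2.connectedComponentsWithStats(m);k=1+np.argmax(s[1:,4]);m=l==k;print(s[k],cc[k])
def d(c,x,M):
    N=M.copy();hull(c,circ(34,49.5)+[x[0],x[1],0],M);hull(c,circ(34,62)+[x[0],x[1],0],N);M&=N
print("pot",fit(c,m,d,[594,-40.3],[5,5]))
E
python3 pot.py
```

```text
clock: 24.05
eef_pos: [593.7, -90.1, 169.7]
tcp_rot: [3.141, -0.001, 1.31]
contact_force: [-0.1, 0.1, 0.1]
opening: 0.097
grasp_force: 41.1
[303.01 149.23] [593.74 -89.66 169.52] 8.384455615583915
44
[ 268  111   73   74 4210] [303.91 147.24]
pot (array([595.08, -40.13]), np.float64(0.017043789202180637))
```

```bash
python3 -m creep '[{"x":24,"y":-6,"z":0,"rx":0,"ry":0,"rz":0,"hand":4},{"x":24,"y":-6,"z":30,"rx":0,"ry":0,"rz":0,"hand":4},{"x":0,"y":0,"z":40,"rx":0,"ry":0,"rz":0,"hand":4},{"x":0,"y":0,"z":20,"rx":0,"ry":0,"rz":0,"hand":4},{"x":0,"y":0,"z":0,"rx":0,"ry":0,"rz":0,"hand":4},{"x":0,"y":0,"z":0,"rx":0,"ry":0,"rz":0,"hand":4}]' 40
python3 go.py 594.9 -40.2 64 1.31 0
```

```text
clock: 24.85
eef_pos: [595.3, -40.3, 80.0]
tcp_rot: [3.14, -0.001, 1.312]
contact_force: [0.3, -0.5, -0.8]
opening: 0.096
grasp_force: 41.1
pos [595.319 -40.277  80.032] q [-0.07   0.488  1.812  0.001  0.84   0.188] shift [-0.048 -0.453 16.031] rot [ 0.002 -0.001  0.002] shift after rot [-0.034 -0.425 16.032] open 8.229289642950121 gf 41.12128973007202 t 24.85
```

```bash
python3 -m creep '[{"x":0,"y":0,"z":4,"rx":0,"ry":0,"rz":0,"hand":4},{"x":0,"y":0,"z":4,"rx":0,"ry":0,"rz":0,"hand":4},{"x":0,"y":0,"z":0,"rx":0,"ry":0,"rz":0,"hand":4}]' 40
python3 -m creep '[{"x":0,"y":0,"z":4,"rx":0,"ry":0,"rz":0,"hand":4},{"x":0,"y":0,"z":3,"rx":0,"ry":0,"rz":0,"hand":4},{"x":0,"y":0,"z":0,"rx":0,"ry":0,"rz":0,"hand":4}]' 40
```

```text
clock: 25.22
eef_pos: [594.6, -41.0, 71.0]
tcp_rot: [3.141, -0.001, 1.31]
contact_force: [0.8, 0.3, -0.4]
opening: 0.099
grasp_force: 41.2
clock: 25.6
eef_pos: [594.7, -40.9, 63.8]
tcp_rot: [3.141, -0.001, 1.311]
contact_force: [0.6, 1.0, -0.9]
opening: 0.103
grasp_force: 41.2
```

```bash
python3 -m creep '[{"x":0,"y":0,"z":0,"rx":0,"ry":0,"rz":0,"hand":30},{"x":0,"y":0,"z":0,"rx":0,"ry":0,"rz":0,"hand":30},{"x":0,"y":0,"z":0,"rx":0,"ry":0,"rz":0,"hand":30},{"x":0,"y":0,"z":-40,"rx":0,"ry":0,"rz":0,"hand":40},{"x":-10,"y":0,"z":-50,"rx":0,"ry":0,"rz":0,"hand":50},{"x":-20,"y":0,"z":-30,"rx":0,"ry":0,"rz":0,"hand":50},{"x":0,"y":0,"z":0,"rx":0,"ry":0,"rz":0,"hand":50},{"x":0,"y":0,"z":0,"rx":0,"ry":0,"rz":0,"hand":50}]'
python3 - <<'E'
from h import *
import look
c,im=snap("wrist","seat.png");q=proj(c,[595,-40.2,55.5])
m=look.fill(roi(colour(im,100,125,120,40),int(q[0]),int(q[1]),70))
for zc in(55.5,60,65):
    print(zc,m.sum(),min((fit(c,m,lambda c,x,M:(hull(c,circ(32,zc+6)+[x[0],x[1],0],M),hull(c,pose(box(-22,22,-5,5,zc+6,zc+20),x[0],x[1],0,x[2]),M)),[595,-40,a],[5,5,.2]) for a in(1.3,)),key=lambda t:t[1]))
print(sense()["eef_pos"],sense()["qpos"])
E
python3 go.py 478.8 -274.6 140 1.48 0
```

```text
clock: 26.6
eef_pos: [586.4, -69.7, 183.3]
tcp_rot: [-3.141, -0.001, 1.31]
contact_force: [-0.7, -0.9, -1.6]
opening: 0.585
grasp_force: 0.0
55.5 3453 (array([596.438, -40.017,   1.268]), np.float64(0.022045261066969357))
60 3453 (array([596.339, -39.261,   1.329]), np.float64(0.051099278598419784))
65 3453 (array([596.497, -39.436,   1.376]), np.float64(0.0847996818769261))
[586.187 -69.512 182.752] [-0.121  0.351  1.755  0.001  1.038  0.139]
pos [586.187 -69.512 182.752] q [-0.121  0.351  1.755  0.001  1.038  0.139] shift [-225.836  -50.962   42.682] rot [-0.001 -0.001 -0.169] shift after rot [-213.98   -88.349   42.752] open 50.111770202703596 gf 0.0 t 26.65
```

The disc is seated level; the model fits at 55.5 mm with 98% overlap. Next is the ring.

```bash
python3 -m creep '[{"x":-50,"y":-9,"z":0,"rx":0,"ry":0,"rz":0,"hand":50},{"x":-50,"y":-9,"z":0,"rx":0,"ry":0,"rz":0,"hand":50},{"x":-50,"y":-9,"z":0,"rx":0,"ry":0,"rz":0,"hand":50},{"x":-50,"y":-10,"z":0,"rx":0,"ry":0,"rz":0,"hand":50},{"x":-50,"y":-10,"z":0,"rx":0,"ry":0,"rz":-0.17,"hand":50},{"x":0,"y":0,"z":0,"rx":0,"ry":0,"rz":0,"hand":50},{"x":0,"y":0,"z":0,"rx":0,"ry":0,"rz":0,"hand":50}]'
python3 - <<'E'
from h import *
np.set_printoptions(precision=3,suppress=True)
c,im=snap("wrist","ring2.png");q=proj(c,[478.8,-274.6,30]);print(q)
m=roi(colour(im,5,20,150,90),int(q[0]),int(q[1]),110);print(m.sum())
print(fit(c,m,ringdraw,[478.8,-274.6,-1.66],[5,5,.1]))
E
python3 go.py 478.8 -274.6 46 1.48 0
```

```text
clock: 27.52
eef_pos: [476.9, -298.7, 182.6]
tcp_rot: [-3.141, -0.002, 1.479]
contact_force: [-0.5, -0.2, 1.2]
opening: 0.586
grasp_force: 0.0
[316.652 168.154]
5594
(array([ 478.715, -273.854,   -1.688]), np.float64(0.04247015105873042))
pos [ 477.221 -298.368  182.855] q [-0.562  0.31   1.814  0.001  1.019 -0.472] shift [ 23.585  -0.509 136.895] rot [-0.001 -0.002 -0.   ] shift after rot [ 23.814  -0.582 136.855] open 50.17619080371091 gf 0.0 t 27.575
```

```bash
python3 -m creep '[{"x":12,"y":-0.5,"z":30,"rx":0,"ry":0,"rz":0.025,"hand":45},{"x":12,"y":0,"z":45,"rx":0,"ry":0,"rz":0,"hand":45},{"x":0,"y":0,"z":40,"rx":0,"ry":0,"rz":0,"hand":45},{"x":0,"y":0,"z":22,"rx":0,"ry":0,"rz":0,"hand":45},{"x":0,"y":0,"z":0,"rx":0,"ry":0,"rz":0,"hand":45},{"x":0,"y":0,"z":0,"rx":0,"ry":0,"rz":0,"hand":5},{"x":0,"y":0,"z":0,"rx":0,"ry":0,"rz":0,"hand":5},{"x":0,"y":0,"z":0,"rx":0,"ry":0,"rz":0,"hand":5},{"x":0,"y":0,"z":0,"rx":0,"ry":0,"rz":0,"hand":5},{"x":0,"y":0,"z":0,"rx":0,"ry":0,"rz":0,"hand":5},{"x":0,"y":0,"z":0,"rx":0,"ry":0,"rz":0,"hand":5}]' 80
python3 go.py 478.7 -273.9 46 1.454 0
```

```text
clock: 28.95
eef_pos: [480.2, -275.7, 48.3]
tcp_rot: [3.139, -0.0, 1.455]
contact_force: [0.6, 3.4, 6.5]
opening: 0.132
grasp_force: 79.1
pos [ 480.242 -275.691   48.28 ] q [-0.525  0.484  1.922  0.002  0.733 -0.41 ] shift [ 1.601 -1.745  2.275] rot [ 0.003 -0.     0.001] shift after rot [ 1.599 -1.74   2.28 ] open 11.271436735064187 gf 79.14046883583069 t 28.95
```

```bash
python3 -m creep '[{"x":0,"y":0,"z":-20,"rx":0,"ry":0,"rz":0,"hand":5},{"x":0,"y":0,"z":-45,"rx":0,"ry":0,"rz":0,"hand":5},{"x":0,"y":0,"z":-35,"rx":0,"ry":0,"rz":0,"hand":5},{"x":40,"y":14,"z":0,"rx":0,"ry":0,"rz":0,"hand":5},{"x":52,"y":18.5,"z":0,"rx":0,"ry":0,"rz":0,"hand":5},{"x":52,"y":18.5,"z":0,"rx":0,"ry":0,"rz":0,"hand":5},{"x":52,"y":18.5,"z":0,"rx":0,"ry":0,"rz":0,"hand":5},{"x":50,"y":17.5,"z":0,"rx":0,"ry":0,"rz":0,"hand":5},{"x":0,"y":0,"z":0,"rx":0,"ry":0,"rz":-0.092,"hand":5},{"x":0,"y":0,"z":0,"rx":0,"ry":0,"rz":-0.092,"hand":5},{"x":0,"y":0,"z":0,"rx":0,"ry":0,"rz":0,"hand":5},{"x":0,"y":0,"z":0,"rx":0,"ry":0,"rz":0,"hand":5}]' 80
python3 go.py 595.1 -41.4 112 1.638 0
python3 - <<'E'
from h import *
np.set_printoptions(precision=3,suppress=True)
c,im=snap("wrist","hand.png");s=sense();p=s["eef_pos"];z0=p[2]-48.3
m=roi(colour(im,5,20,150,90),*[int(v) for v in proj(c,[p[0],p[1],z0+25])],140)
m[int(proj(c,p)[1])-0:,:]=0
v0=int(proj(c,p)[1]);print(v0,m.sum())
def dr(c,x,M):
    ringdraw(c,x,M,z0);M[v0*S:,:]=0
print("tcp",p,fit(c,m,dr,[p[0],p[1],1.638],[3,3,.05]))
E
```

```text
clock: 30.45
eef_pos: [593.9, -41.3, 147.4]
tcp_rot: [3.14, -0.0, 1.637]
contact_force: [-0.0, -0.6, -0.5]
opening: 0.136
grasp_force: 78.4
pos [593.923 -41.326 147.393] q [-0.072  0.398  1.773  0.001  0.969 -0.139] shift [-0.163  1.119 35.394] rot [ 0.001 -0.    -0.001] shift after rot [-0.153  1.169 35.393] open 11.639961277804208 gf 78.36418747901917 t 30.45
258 11494
tcp [593.874 -41.359 147.312] (array([595.025, -40.342,   1.63 ]), np.float64(0.15250907697058103))
```

```bash
python3 -m creep '[{"x":0,"y":1,"z":20,"rx":0,"ry":0,"rz":0,"hand":5},{"x":0,"y":0,"z":15,"rx":0,"ry":0,"rz":0,"hand":5},{"x":0,"y":0,"z":0,"rx":0,"ry":0,"rz":0,"hand":5}]' 80
python3 -m creep '[{"x":0,"y":0,"z":3,"rx":0,"ry":0,"rz":0,"hand":5},{"x":0,"y":0,"z":3,"rx":0,"ry":0,"rz":0,"hand":5},{"x":0,"y":0,"z":0,"rx":0,"ry":0,"rz":0,"hand":5}]' 80
```

```text
clock: 30.88
eef_pos: [593.8, -41.1, 110.7]
tcp_rot: [-3.14, -0.001, 1.639]
contact_force: [-0.4, -0.6, -0.3]
opening: 0.134
grasp_force: 78.4
clock: 31.25
eef_pos: [594.9, -41.1, 106.1]
tcp_rot: [3.141, -0.0, 1.64]
contact_force: [-0.1, 0.4, -0.5]
opening: 0.136
grasp_force: 78.4
```

```bash
python3 -m creep '[{"x":0,"y":0,"z":3,"rx":0,"ry":0,"rz":0,"hand":5},{"x":0,"y":0,"z":3,"rx":0,"ry":0,"rz":0,"hand":5},{"x":0,"y":0,"z":0,"rx":0,"ry":0,"rz":0,"hand":5}]' 80
python3 -m creep '[{"x":0,"y":0,"z":3,"rx":0,"ry":0,"rz":0,"hand":5},{"x":0,"y":0,"z":1,"rx":0,"ry":0,"rz":0,"hand":5},{"x":0,"y":0,"z":0,"rx":0,"ry":0,"rz":0,"hand":5}]' 80
```

```text
clock: 31.62
eef_pos: [594.7, -41.0, 99.7]
tcp_rot: [3.141, -0.0, 1.64]
contact_force: [-0.4, 0.2, -0.5]
opening: 0.136
grasp_force: 78.4
clock: 32.0
eef_pos: [594.8, -41.0, 95.9]
tcp_rot: [3.141, -0.0, 1.64]
contact_force: [-0.2, 0.2, -0.5]
opening: 0.133
grasp_force: 78.4
```

```bash
python3 -m creep '[{"x":0,"y":-0.1,"z":0,"rx":0,"ry":0,"rz":0.1,"hand":5},{"x":0,"y":-0.1,"z":0,"rx":0,"ry":0,"rz":0.1,"hand":5},{"x":0,"y":-0.1,"z":0.4,"rx":0,"ry":0,"rz":0.1,"hand":5},{"x":0,"y":0,"z":0,"rx":0,"ry":0,"rz":0,"hand":5}]' 100
python3 -c "
from rig import *
s=sense();print(s['wrist_torque'])"
python3 -m creep '[{"x":0,"y":-0.1,"z":0.6,"rx":0,"ry":0,"rz":0.1,"hand":5},{"x":0,"y":-0.1,"z":0.7,"rx":0,"ry":0,"rz":0.1,"hand":5},{"x":0,"y":-0.1,"z":0.7,"rx":0,"ry":0,"rz":0.1,"hand":5},{"x":0,"y":0,"z":0,"rx":0,"ry":0,"rz":0,"hand":5}]' 100
python3 -c "
from rig import *
s=sense();print(s['wrist_torque'])"
```

```text
clock: 32.5
eef_pos: [594.6, -41.0, 95.7]
tcp_rot: [3.141, -0.001, 1.34]
contact_force: [-0.2, -0.0, -0.7]
opening: 0.128
grasp_force: 102.7
[-0.04348766 -0.03364957 -0.00889724]
clock: 33.0
eef_pos: [594.7, -41.0, 94.4]
tcp_rot: [3.14, -0.001, 1.041]
contact_force: [-1.8, 0.6, 6.2]
opening: 0.127
grasp_force: 103.6
[-0.12219094  0.36469333 -0.17019601]
```

```bash
python3 -m creep '[{"x":0,"y":-0.1,"z":0.7,"rx":0,"ry":0,"rz":0.1,"hand":5},{"x":0,"y":-0.1,"z":0.8,"rx":0,"ry":0,"rz":0.1,"hand":5},{"x":0,"y":-0.1,"z":0.8,"rx":0,"ry":0,"rz":0.1,"hand":5},{"x":0,"y":0,"z":0,"rx":0,"ry":0,"rz":0,"hand":5}]' 100
python3 -c "
from rig import *
s=sense();print(s['wrist_torque'])"
python3 -m creep '[{"x":0,"y":-0.1,"z":0.8,"rx":0,"ry":0,"rz":0.1,"hand":5},{"x":0,"y":-0.1,"z":0.8,"rx":0,"ry":0,"rz":0.1,"hand":5},{"x":0,"y":0,"z":0,"rx":0,"ry":0,"rz":0,"hand":5}]' 100
python3 -c "
from rig import *
s=sense();print(s['wrist_torque'])"
```

```text
clock: 33.5
eef_pos: [594.2, -40.7, 91.7]
tcp_rot: [3.141, -0.001, 0.742]
contact_force: [-1.0, 0.1, 3.9]
opening: 0.123
grasp_force: 103.3
[ 0.04685103  0.2698886  -0.18961477]
clock: 33.88
eef_pos: [594.2, -40.7, 90.3]
tcp_rot: [3.141, -0.001, 0.543]
contact_force: [-1.8, -1.3, 6.5]
opening: 0.123
grasp_force: 103.6
[-0.16490406  0.3042941  -0.06607874]
```

```bash
python3 -m creep '[{"x":0,"y":-0.1,"z":0.2,"rx":0,"ry":0,"rz":0.1,"hand":5},{"x":0,"y":-0.1,"z":0,"rx":0,"ry":0,"rz":0.1,"hand":5},{"x":0,"y":0,"z":0,"rx":0,"ry":0,"rz":0.02,"hand":5},{"x":0,"y":0,"z":0,"rx":0,"ry":0,"rz":0,"hand":5}]' 100
python3 -c "
from rig import *
s=sense();print(s['wrist_torque'])"
python3 -m creep '[{"x":0,"y":0,"z":0,"rx":0,"ry":0,"rz":0.04,"hand":5},{"x":0,"y":0,"z":0,"rx":0,"ry":0,"rz":0,"hand":5}]' 100
python3 -c "
from rig import *
s=sense();print(s['wrist_torque'],s['qpos'])"
```

```text
clock: 34.38
eef_pos: [594.2, -40.5, 90.3]
tcp_rot: [3.141, -0.002, 0.324]
contact_force: [-2.6, -0.5, 7.6]
opening: 0.126
grasp_force: 103.9
[-0.12096251  0.41411206  0.13680653]
clock: 34.62
eef_pos: [594.2, -40.2, 90.3]
tcp_rot: [-3.141, -0.002, 0.284]
contact_force: [-2.2, 1.9, 7.7]
opening: 0.125
grasp_force: 103.9
[0.26736226 0.34695872 0.18711345] [-7.04865720e-02  4.72625364e-01  1.80891973e+00  1.11065748e-03
  8.58517532e-01  1.21591113e+00]
```

```bash
python3 -m creep '[{"x":0,"y":0,"z":0,"rx":0,"ry":0,"rz":0,"hand":40},{"x":0,"y":0,"z":0,"rx":0,"ry":0,"rz":0,"hand":40},{"x":0,"y":0,"z":0,"rx":0,"ry":0,"rz":0,"hand":40},{"x":0,"y":0,"z":-40,"rx":0,"ry":0,"rz":0,"hand":45},{"x":-15,"y":0,"z":-50,"rx":0,"ry":0,"rz":0,"hand":50},{"x":-25,"y":0,"z":-30,"rx":0,"ry":0,"rz":0,"hand":50},{"x":0,"y":0,"z":0,"rx":0,"ry":0,"rz":0,"hand":50},{"x":0,"y":0,"z":0,"rx":0,"ry":0,"rz":0,"hand":50}]'
python3 - <<'E'
from h import *
np.set_printoptions(precision=3,suppress=True)
c,im=snap("wrist","fin.png");q=proj(c,[595,-40.3,80]);m=roi(colour(im,5,20,150,90),int(q[0]),int(q[1]),130)
m2=roi(m,int(q[0]),int(q[1]),130);print(q,m.sum(),sense()["eef_pos"])
def dr(c,x,M,z):
    ringdraw(c,x,M,z)
    # tab of the disc hides part of the flange/opening only; ignored
for z in(40,42,44,47,50): print(z,fit(c,m,lambda c,x,M:dr(c,x,M,z),[595,-40.3,.3],[3,3,.1]))
def d4(c,x,M): ringdraw(c,x,M,x[3])
print(fit(c,m,d4,[595,-40.3,.3,43],[3,3,.1,4]))
r=roi(colour(im,172,179,150,90)|colour(im,0,3,150,90),int(q[0]),int(q[1]),130)
n,l,s,cc=cv2.connectedComponentsWithStats(r.astype(np.uint8));k=[i for i in range(1,n) if s[i,4]>5]
w=[at(c,*cc[i],34) for i in k];print("red",w)
for p in w: print(np.arctan2(p[1]+40.3,p[0]-595))
E
```

```text
clock: 35.62
eef_pos: [555.4, -51.5, 208.9]
tcp_rot: [-3.141, -0.001, 0.28]
contact_force: [0.1, -0.1, -0.0]
opening: 0.588
grasp_force: 0.0
[317.847 156.507] 7578 [555.247 -51.387 208.397]
40 (array([596.373, -39.889,   0.288]), np.float64(0.1845712464137711))
42 (array([596.526, -39.894,   0.295]), np.float64(0.18830958286724053))
44 (array([596.694, -39.718,   0.287]), np.float64(0.19808623934019298))
47 (array([596.521, -39.686,   0.282]), np.float64(0.21822536317235963))
50 (array([596.947, -39.689,   0.302]), np.float64(0.2397992464066181))
(array([596.379, -39.865,   0.286,  40.405]), np.float64(0.1843171201777023))
red [array([647.328, -22.106,  34.   ])]
0.3346087777621179
```

```bash
python3 - <<'E'
from h import *
c=get_calibration("wrist");im=cv2.imread("pics/fin.png")[:,:,::-1].copy()
m=roi(colour(im,3,25,100,50),318,156,130);q=m.astype(np.uint8)
M=np.zeros((1600,2560),np.uint8);ringdraw(c,[595.5,-40.1,.29],M,42);M=cv2.resize(M,(640,400),interpolation=cv2.INTER_AREA)
for n,d in(("extra",q&~M&1),("missing",M&~q&1)):
    g=[[int(d[y:y+20,x:x+20].sum()) for x in range(230,410,20)] for y in range(60,260,20)];print(n);print(np.array(g))
E
```

```text
extra
[[352 189 142  87  50  55  59 102 243]
 [291 275 237 168  74 171 148 193 264]
 [314 339 134  24  30  40 222 378 375]
 [309 303  23   6   0   3  81 320 397]
 [250 241   0  11   0  16  33 398 399]
 [109 323  59  34  26  31 112 363 356]
 [122 363 318  56   0  85 349 390 357]
 [335 377 386 373 237 400 399 382 322]
 [385 395 331 177 284 351 397 400 348]
 [391 214 347 383 386 335 248 213 369]]
missing
[[ 0  0  0  0  0  0  0  0  0]
 [ 0  0  0  0  0  0  0  0  0]
 [ 0  0  0  0  0  0  0  0  0]
 [ 0  0  0  5  0  1  0  0  0]
 [ 0  5  2  0  6  0  0  0  0]
 [ 0  0  0  0  0  0  3  0  0]
 [ 0  0  0  3  4 11  3  0  0]
 [ 0  0  0  0 17  0  0  0  0]
 [ 0  0  0  0  0  0  0  0  0]
 [ 0  0  0  0  0  0  0  0  0]]
```

The ring model is consistent with the picture. I'll feel for the bridge top with shut fingers: fully down puts it 102 mm above the bench.

```bash
python3 -m creep '[{"x":20,"y":0,"z":20,"rx":0,"ry":0,"rz":0,"hand":0},{"x":21,"y":0,"z":35,"rx":0,"ry":0,"rz":0,"hand":0},{"x":0,"y":0,"z":35,"rx":0,"ry":0,"rz":0,"hand":0},{"x":0,"y":0,"z":10,"rx":0,"ry":0,"rz":0,"hand":0},{"x":0,"y":0,"z":0,"rx":0,"ry":0,"rz":0,"hand":0},{"x":0,"y":0,"z":0,"rx":0,"ry":0,"rz":0,"hand":0}]' 20
python3 -m creep '[{"x":0,"y":0,"z":2,"rx":0,"ry":0,"rz":0,"hand":0},{"x":0,"y":0,"z":2,"rx":0,"ry":0,"rz":0,"hand":0},{"x":0,"y":0,"z":0,"rx":0,"ry":0,"rz":0,"hand":0}]'
```

```text
clock: 36.42
eef_pos: [595.6, -40.2, 110.6]
tcp_rot: [3.141, -0.002, 0.28]
contact_force: [0.3, 0.0, 0.7]
opening: 0.001
grasp_force: 0.0
clock: 36.8
eef_pos: [594.8, -40.2, 105.7]
tcp_rot: [-3.141, -0.001, 0.28]
contact_force: [-0.2, 0.1, -0.2]
opening: -0.001
grasp_force: 0.0
```

```bash
python3 -m creep '[{"x":0,"y":0,"z":2,"rx":0,"ry":0,"rz":0,"hand":0},{"x":0,"y":0,"z":0,"rx":0,"ry":0,"rz":0,"hand":0}]'
python3 -m creep '[{"x":0,"y":0,"z":2,"rx":0,"ry":0,"rz":0,"hand":0},{"x":0,"y":0,"z":0,"rx":0,"ry":0,"rz":0,"hand":0}]'
```

```text
clock: 37.05
eef_pos: [594.7, -40.1, 103.4]
tcp_rot: [-3.141, -0.001, 0.28]
contact_force: [-0.2, 0.3, 0.1]
opening: -0.004
grasp_force: 0.0
clock: 37.3
eef_pos: [595.0, -40.2, 102.1]
tcp_rot: [-3.141, -0.001, 0.28]
contact_force: [-1.5, 0.4, 6.5]
opening: 0.002
grasp_force: 3.2
```

Contact came at 102 mm, so the ring is fully down. I'll back off and hand in.

```bash
python3 -m creep '[{"x":0,"y":0,"z":-40,"rx":0,"ry":0,"rz":0,"hand":0},{"x":0,"y":0,"z":-50,"rx":0,"ry":0,"rz":0,"hand":0},{"x":0,"y":0,"z":0,"rx":0,"ry":0,"rz":0,"hand":0},{"x":0,"y":0,"z":0,"rx":0,"ry":0,"rz":0,"hand":0}]'
python3 -c "
from rig import *
print(sign_off())"
```

```text
clock: 37.8
eef_pos: [594.5, -40.1, 191.2]
tcp_rot: [-3.141, -0.001, 0.28]
contact_force: [0.4, -0.1, -1.0]
opening: -0.001
grasp_force: 0.0
the job is handed in; nothing more can be done
None
```

I handed the job in at 37.8 s: the blue disc is seated level in the pot, and the ring is fully down with its bridge about 3° from the red marks by camera; the hand-in call returned no verdict.

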